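Stack the mixing slabs in the caddy and shut its gate

TASK

Put the white mixing slabs away in the caddy: slide its gate right back to the outer stop, then stack every slab flat and squarely in the loading bay, lengthwise between fence and gate, with exactly one cork sheet between each two slabs (none under the lowest slab, none on top; spare sheets stay on the counter clear of the caddy). Finally slide the gate fully shut against its stop, and leave the other things on the counter where they are.

Things in the scene. Friction and masses are not known exactly. Their poses are not given: they have to be found in the camera images.
- slab0: white glazed mixing slab, 50 wide (its x) x 100 long (its y) x 12 mm thick, about 150 g, lying flat; origin at the centre of its underside, z up. Three or four slabs are present
- slab1: white glazed mixing slab, 50 wide (its x) x 100 long (its y) x 12 mm thick, about 150 g, lying flat; origin at the centre of its underside, z up. Three or four slabs are present
- slab2: white glazed mixing slab, 50 wide (its x) x 100 long (its y) x 12 mm thick, about 150 g, lying flat; origin at the centre of its underside, z up. Three or four slabs are present
- slab3: white glazed mixing slab, 50 wide (its x) x 100 long (its y) x 12 mm thick, about 150 g, lying flat; origin at the centre of its underside, z up. Three or four slabs are present
- sheet0: cork separator sheet, stiff, 50 wide (its x) x 100 long (its y) x 5 mm thick, about 25 g, lying flat; origin at the centre of its underside, z up. All three are always present
- sheet1: cork separator sheet, stiff, 50 wide (its x) x 100 long (its y) x 5 mm thick, about 25 g, lying flat; origin at the centre of its underside, z up. All three are always present
- sheet2: cork separator sheet, stiff, 50 wide (its x) x 100 long (its y) x 5 mm thick, about 25 g, lying flat; origin at the centre of its underside, z up. All three are always present
- caddy: fixed aluminium storage caddy on a base plate 130 mm wide (its x), 12 mm thick, from y = -70 to +240 mm. Origin on the counter, below the centre of the loading bay. At its -y end an upright fence, 70 wide, 55 mm high above the plate, inner face 52 mm from the bay's centre. Towards +y two rails carry the sliding gate
- bay (a point): centre of the loading bay, on top of the caddy's plate, 12 mm above the counter; axes as the caddy's. Slabs lie here, length along y. Four slim posts, 8 mm thick, 60 mm high above the plate, tips tapered, stand at its corners (x +-33, y +-42 mm), leaving a slab 4 mm of room each side; between the posts the long sides are open for the fingers
- gate (a joint): position in m of the sliding gate carriage along the caddy's y: 0 is fully shut (its 60 mm wide upright plate, top 65 mm above the counter, then stands 52 mm from the bay's centre, leaving 104 mm between fence and gate), 0.09 is fully open at the outer stop. Stays where it is left; slides with about 2.5 N of friction
- gate_grip (a point): top centre of the gate's black upright grip, 24 mm (caddy's x) x 18 mm (caddy's y), top 97 mm above the counter, free on all sides for the upper 60 mm; 90 mm from the bay's centre along y when shut, 180 mm when open
- tin: small round aluminium ointment tin, 56 mm across, 26 mm high, loose bystander; origin at underside centre
- spatula: wooden-handled spatula, 160 mm long, lying on the counter, loose bystander; origin at its underside near the middle
- cream_pot: small white plastic cream pot with a lid, 48 mm across, 32 mm high, loose bystander; origin at underside centre
There are look-alikes about, which are no part of the job. What is shaped like the sheet0 but orange is not meant.

How it is judged:
By the outcome, as a careful person would: the job done as asked, in the order asked, and still so for the second after the job is handed in, with the robot touching nothing.
Of slab0, slab1, slab2, slab3 only 3 to 4 are there at a start; the rules pass over those that are not, and their reading is None.
At some moment in a run one of slab0, slab1, slab2, slab3, sheet0, sheet1, sheet2 may be knocked a few centimetres aside while the robot is not near it.
It also fails if it takes over 210 s, if anything falls off the work surface, if the arm or the gripper's body presses on something with over 40 N, if the wrist force passes 120 N, or if a joint passes its speed limit or range.

ROBOT

A 6-joint arm with a two-finger parallel gripper is mounted at the origin on the work surface. World frame = base frame: x ahead of the robot, y to its left, z up, the work surface at z = 0. Lengths are in m, angles in rad, forces in N, time in s.
With the tool pointing down it reaches from about 0.275 to 0.75 m from the base axis. Payload 10.2 kg.
Tool frame: the origin (TCP) lies at the very end of the fingers, on their centre line; the grasp point (between the pads) lies 19 mm behind it (bot.hold_point_z is the z of the grasp point in the tool frame, in m); z points along the fingers, y is the line along which they close (so a half turn about z gives the same grasp; the last joint's range is limited). The gripper opens to 88 mm and grips with 3 to 60 N. Pads are 18 mm wide; open, the fingers measure 123 mm over their backs; the gripper's body (75 mm by 187 mm) begins 45 mm behind the grasp point.
Start: joints at [0.991, 0.313, 1.498, -0, 1.331, -0.223], TCP at [0.183, 0.492, 0.239] pointing down, gripper open.
Joint ranges: [-2.94, 2.94], [-0.97, 2.17], [0.19, 2.56], [-1.23, 4.37], [0.02, 3.11], [-2.88, 2.88]. Speed limits (rad/s): [2.39, 2.39, 3.01, 3.14, 3.14, 3.14].

INTERFACE

Orientations are given as a unit quaternion [x, y, z, w].
In Python, from workcell import bot gives the robot as it stands.
- The arm moves only by the tool drive_tool, never from a script. Its argument "rows" is a list of rows, each a list of 3 entries, a list of its own where there are three numbers: the shift along the tool's x, y, z in units of 30 mm (1.0 is 30 mm), then the turn, a rotation vector about the tool's x, y, z in units of 8 degrees (1.0 is 8 degrees), then the opening, from 0 (shut) to 1 (fully open). A call has 1 to 12 rows; each row shifts and turns the commanded pose from where the row before left it, along the tool's axes as they then stand; what a row does not reach is not made up. A row lasts 1/8 s, in which the tool goes at most 62.5 mm and 10.7 degrees, less where a joint would pass 70% of its speed; a pose out of reach is approached as far as the arm can. A call is refused whole if a number of a shift passes 1 or a number of a turn 1, either way. A call with a gripper value outside its range is refused whole. The fingers move at their own pace and stop on an object; "squeeze" is the grip in N (left out, the last holds). Time passes only in rows, so rows that do not move let the fingers close. It gives the time, the measured TCP pose, the force, the opening and the grip force at its end, in the units of the state.
- bot.sense(): the state, without advancing time (a new reading comes with each control period).
- bot.capture(name): name is "side" or "top" or "wrist"; returns the picture (384x512x3 uint8, blue, green, red); there is no depth.
- bot.get_calibration(name): a dict with "fx", "fy", "cx", "cy" (pixels), "k1" (the pictures are not rectified: a ray, as slopes to the right and down, at radius r is drawn at 1 + k1 r^2 times it, then the intrinsics apply), "extrinsics" (4x4, takes a point from camera to world coordinates); the wrist camera has in their place "tool_from_camera" (4x4, takes a point from camera to tool coordinates, whose origin is the TCP and whose axes are the flange's). Camera axes: x right, y down, z forward; pixel columns grow to the right and rows downward; lengths in m; the calibration is good to about 2 mm. A picture is of the moment at which its call begins: read the wrist's pose just before it. get_calibration takes no time and is no camera call.
- bot.close_job(): hands the job in; it is judged then, once.
The state is a dict: "time_s": time; "qpos": joint angles; "joint_velocities": joint speeds; "effort": joint torques, N m; "tcp_pos": TCP position; "eef_rot": TCP orientation; "force": force on the tool from outside, world axes, zero at the start; "wrist_torque": the same for the moment, N m; "width": opening from 0.0 (shut) to 1.0 (fully open); "grip_force": force on a finger pad.
Only numpy, scipy, OpenCV 4.12 (cv2) and the standard library are available. Lean on these libraries where they do the work, as an engineer would, in place of code of your own. Each camera call takes 0.05 s, during which the arm holds its last target. There are 200 camera calls.

## Working session

There is one attempt and no reset: what is moved stays moved. The work goes in short steps, Python scripts to look and compute and a tool call to move; the robot and the scene stay as the last step left them, time stands still between calls to the robot, and variables do not carry over. Pictures are saved under pics/ and viewed, at most 14 in all, crops included, and the job is handed in when it is done.

Besides the shell and the picture viewer there is one more tool, called after "Request:" by a JSON object that holds its "fn" and its "kwargs". drive_tool: Moves the arm, as the interface text tells. Its arguments: {"type":"object","properties":{"rows":{"type":"array"},"squeeze":{"type":"number"}},"required":["rows"]}

```bash
ls; mkdir -p pics; python3 - <<'E'
from workcell import bot
import cv2,numpy as np
print(bot.sense())
for n in ("top","side"):
    im=bot.capture(n); cv2.imwrite(f"pics/{n}0.png",im)
    print(n,bot.get_calibration(n))
print(bot.get_calibration("wrist"), bot.hold_point_z)
E
```

```text
pics
{'time_s': 0.0, 'qpos': array([ 9.90594179e-01,  3.13453515e-01,  1.49842451e+00,  1.20876197e-05,
        1.33099000e+00, -2.23368383e-01]), 'joint_velocities': array([-0.00148187,  0.00057651,  0.00015515,  0.00040183,  0.00154775,
        0.00060199]), 'effort': array([ 1.02870825e-03, -4.02201498e+01, -2.52273345e+01,  6.94607059e-02,
        3.51592968e-02, -1.42889567e-04]), 'tcp_pos': array([0.1832456 , 0.49172591, 0.238164  ]), 'eef_rot': array([ 1.77473189e-01,  9.84125429e-01, -5.84608189e-04, -2.54777399e-04]), 'force': array([ 0.43474049, -0.43592828,  0.33489968]), 'wrist_torque': array([-0.00214874,  0.02144757, -0.01239403]), 'grip_force': 0.0, 'width': 1.0008663641658075}
top {'fx': 368.6866619841839, 'fy': 368.6866619841839, 'cx': 246.80679276343616, 'cy': 189.17633676979284, 'k1': -0.10294602379209966, 'extrinsics': array([[-8.44287034e-04, -9.85239865e-01,  1.71177382e-01,
         4.59124678e-01],
       [-9.99941065e-01,  2.68455926e-03,  1.05194828e-02,
        -6.86094581e-02],
       [-1.08237496e-02, -1.71158412e-01, -9.85184066e-01,
         7.98851727e
[... 288 characters left out ...]
,  0.41713493],
       [-0.24085085, -0.56358008,  0.79016983, -0.77336894],
       [-0.0222468 , -0.81071664, -0.5850159 ,  0.62514778],
       [ 0.        ,  0.        ,  0.        ,  1.        ]])}
{'fx': 333.4313714827963, 'fy': 333.4313714827963, 'cx': 256.2989770826446, 'cy': 189.70484471005605, 'k1': -0.08240869474486219, 'tool_from_camera': array([[ 5.81983481e-04, -9.52315387e-01, -3.05114838e-01,
         7.92229367e-02],
       [ 9.99999827e-01,  5.80035174e-04,  9.70354602e-05,
        -7.14489531e-05],
       [ 8.45689759e-05, -3.05114841e-01,  9.52315560e-01,
        -1.46430423e-01],
       [ 0.00000000e+00,  0.00000000e+00,  0.00000000e+00,
         1.00000000e+00]])} -0.0187
```

View pics/top0.png

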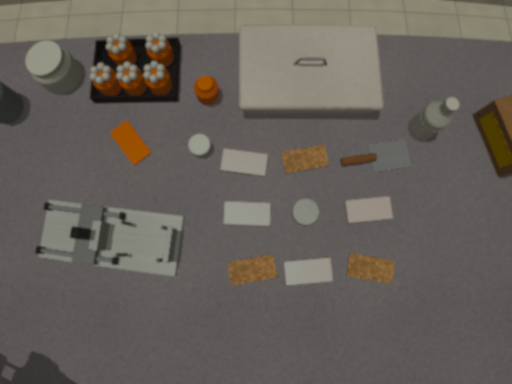

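View pics/side0.png

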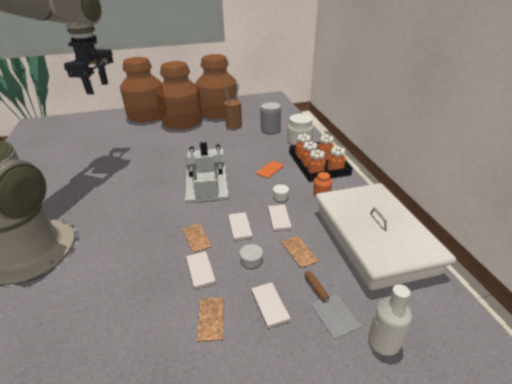

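The top view shows white slabs at (244,162), (247,213), (308,271) and (369,209), the last one pinker. Cork sheets are at (305,159), (252,270) and (371,268). The orange look-alike is at (130,142), and the caddy is at left with its bay near (140,241) and black grip at (81,233). I'll measure these and check the pinker one in a crop.

```bash
cat > h.py <<'E'
from workcell import bot
import cv2,numpy as np
from scipy.spatial.transform import Rotation as R
def pose(s=None):
    s=s or bot.sense(); T=np.eye(4); T[:3,:3]=R.from_quat(s['eef_rot']).as_matrix(); T[:3,3]=s['tcp_pos']; return T
def snap(n):
    """image, calibration, camera-to-world"""
    c=bot.get_calibration(n)
    T=pose()@c['tool_from_camera'] if n=='wrist' else c['extrinsics']
    return bot.capture(n),c,T
def rays(px,c):
    px=np.asarray(px,float).reshape(-1,1,2)
    K=np.array([[c['fx'],0,c['cx']],[0,c['fy'],c['cy']],[0,0,1]])
    n=cv2.undistortPoints(px,K,np.array([c['k1'],0,0,0,0]),None,None).reshape(-1,2)
    return np.c_[n,np.ones(len(n))]
def onplane(px,c,T,z):
    d=rays(px,c)@T[:3,:3].T; o=T[:3,3]
    return o+d*((z-o[2])/d[:,2])[:,None]
def project(P,c,T):
    q=(np.atleast_2d(P)-T[:3,3])@T[:3,:3]
    K=np.array([[c['fx'],0,c['cx']],[0,c['fy'],c['cy']],[0,0,1]])
    return cv2.projectPoints(q,np.zeros(3),np.zeros(3),K,np.array([c['k1'],0,0,0,0]))[0].reshape(-1,2)
def blobs(mask,c,T,z,amin=150):
    """contours -> min-area rectangle on plane z: centre, (short,long), angle of long axis deg"""
    out=[]
    for k in cv2.findContours(mask,cv2.RETR_EXTERNAL,cv2.CHAIN_APPROX_NONE)[0]:
        if cv2.contourArea(k)<amin: continue
        P=onplane(k.reshape(-1,2),c,T,z)[:,:2]
        r=cv2.minAreaRect((P*1000).astype(np.float32)); b=cv2.boxPoints(r)
        e=[b[1]-b[0],b[2]-b[1]]; e.sort(key=np.linalg.norm)
        out.append((k.reshape(-1,2).mean(0).round(),np.array(r[0]).round(1),[round(float(np.linalg.norm(v)),1) for v in e],round(float(np.degrees(np.arctan2(e[1][1],e[1][0]))%180),1)))
    return out
def masks(im):
    h=cv2.cvtColor(im,cv2.COLOR_BGR2HSV)
    white=cv2.inRange(h,(0,0,140),(180,45,255))
    cork=cv2.morphologyEx(cv2.inRange(h,(5,100,60),(25,255,255)),cv2.MORPH_CLOSE,np.ones((5,5)))
    return white,cork
E
python3 - <<'E'
from h import *
im,c,T=snap('top')
w,k=masks(im)
for p in [(244,162),(247,213),(308,271),(369,209),(305,159),(252,270),(371,268),(130,142),(306,212),(140,240)]:
    q=im[p[1]-4:p[1]+5,p[0]-4:p[0]+5].reshape(-1,3); print(p,q.mean(0).round(),cv2.cvtColor(q.mean(0).astype(np.uint8).reshape(1,1,3),cv2.COLOR_BGR2HSV).ravel())
for b in blobs(w,c,T,.012): print('w',b)
for b in blobs(k,c,T,.005): print('k',b)
a=cv2.resize(im[130:295,200:410],None,fx=2,fy=2,interpolation=cv2.INTER_CUBIC)
b=cv2.resize(im[190:285,30:195],(420,242),interpolation=cv2.INTER_CUBIC)
cv2.imwrite('pics/crop1.png',np.vstack([a,b]))
E
```

```text
(244, 162) [136. 147. 151.] [ 20  25 151]
(247, 213) [141. 152. 151.] [ 33  17 151]
(308, 271) [139. 149. 151.] [ 23  22 151]
(369, 209) [131. 142. 151.] [ 15  34 151]
(305, 159) [ 54.  94. 127.] [ 16 148 126]
(252, 270) [ 53.  94. 127.] [ 16 148 126]
(371, 268) [ 52.  93. 126.] [ 17 151 125]
(130, 142) [  0.  79. 154.] [ 15 255 153]
(306, 212) [124. 134. 133.] [ 33  19 134]
(140, 240) [125. 135. 134.] [ 36  19 135]
w (array([308., 271.]), array([ 421.3, -188.4]), [45.4, 95.5], 94.7)
w (array([247., 213.]), array([544.2, -60.1]), [46.0, 96.0], 87.5)
w (array([369., 209.]), array([ 551.7, -324.2]), [45.7, 95.4], 95.4)
w (array([244., 162.]), array([657.7, -53.5]), [45.7, 95.5], 81.9)
w (array([199., 144.]), array([698.2,  47.2]), [41.7, 42.8], 89.6)
w (array([43., 57.]), array([926.7, 441. ]), [85.2, 88.7], 138.5)
w (array([315.,  61.]), array([ 911.6, -212.5]), [244.2, 331.3], 90.2)
w (array([167.,  22.]), array([1007.8,  138.4]), [48.4, 53.6], 178.4)
w (array([138.,  23.]), array([1009.1,  207.2]), [56.4, 73.6], 87.7)
w (array([262.,  17.]), array([1018.7,  -99.8]), [41.5, 130.7], 96.1)
w (array([264.,   4.]), array([1057.1, -102.7]), [20.4, 112.6], 89.9)
k (array([252., 270.]), array([424.6, -70.9]), [49.3, 98.7], 100.6)
k (array([370., 268.]), array([ 425.7, -324. ]), [49.0, 99.2], 79.4)
k (array([358., 159.]), array([ 664.4, -309.2]), [17.7, 79.3], 98.3)
k (array([305., 158.]), array([ 666.1, -188.7]), [49.4, 98.9], 100.0)
k (array([130., 142.]), array([706.7, 205.5]), [52.0, 102.7], 38.0)
k (array([500., 131.]), array([ 740.8, -648.4]), [84.8, 186.7], 170.8)
k (array([207.,  90.]), array([832.3,  32.8]), [56.3, 75.5], 25.4)
k (array([142.,  75.]), array([861. , 192.1]), [127.8, 207.8], 120.1)
k (array([123.,  54.]), array([925.4, 237.7]), [60.2, 63.9], 32.0)
```

View pics/crop1.png

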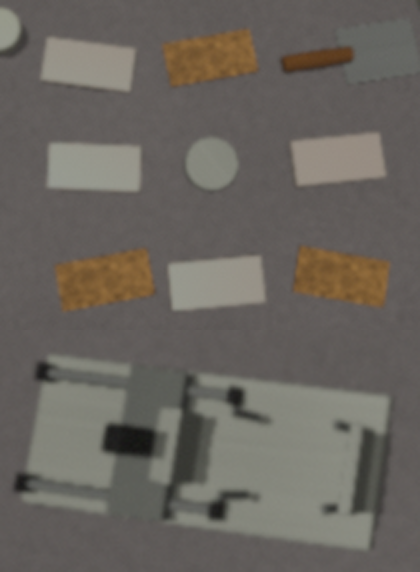

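All four white rectangles have slab proportions and differ only slightly in tint, so all four count as slabs. The corks are the mottled ones, and the plain orange piece at (130,142) is excluded. The gate stands partly shut. Next I'll locate the caddy from its plate corners and the grip.

```bash
python3 - <<'E'
from h import *
im,c,T=snap('top')
h=cv2.cvtColor(im,cv2.COLOR_BGR2HSV)
# plate: greenish-gray brighter than counter
m=cv2.inRange(h,(0,0,100),(180,60,255)); m[:, :30]=0; m[:,200:]=0; m[:190]=0; m[290:]=0
m=cv2.morphologyEx(m,cv2.MORPH_CLOSE,np.ones((25,25)))
for b in blobs(m,c,T,.012,1000): print('plate',b)
g=cv2.inRange(h,(0,0,0),(180,255,40)); g[:,:30]=0; g[:,200:]=0; g[:190]=0; g[290:]=0
for z in (.097,): 
  for b in blobs(g,c,T,z,20): print('black',b)
cor=[(182.4,215.5),(174.6,276.4),(48.9,199.8),(38.6,258.7)]
print(onplane(cor,c,T,.012).round(4))
# side view grip: black near (204,148)
E
```

```text
plate (array([120., 241.]), array([485.7, 216.6]), [163.5, 366.4], 78.4)
black (array([ 80., 233.]), array([495.4, 262.9]), [19.4, 35.5], 90.5)
[[0.5387 0.0784 0.012 ]
 [0.4099 0.092  0.012 ]
 [0.5729 0.383  0.012 ]
 [0.4422 0.3969 0.012 ]]
```

```bash
cat >> h.py <<'E'
def plan(p,ax):
    """turn (units, tool frame) to point tool x at world angle ax deg, pointing down; then shift (units) in the turned frame"""
    T=pose(); a=np.radians(ax); x=np.array([np.cos(a),np.sin(a),0]); z=np.array([0,0,-1.]); G=np.c_[x,np.cross(z,x),z]
    rv=np.degrees(R.from_matrix(T[:3,:3].T@G).as_rotvec())/8
    d=G.T@(np.array(p)-T[:3,3])/.03
    print('turn',rv.round(2),'shift',d.round(2),'| now',T[:3,3].round(4))
E
python3 - <<'E'
from h import *
plan([.490,.20,.22],83.8)
E
```

```text
turn [-0.01  0.    9.47] shift [-8.57 11.21  0.61] | now [0.1833 0.4918 0.2384]
```

Request:
{"fn": "drive_tool", "kwargs": {"rows": [[[0, 0, 0], [0, 0, 1], 1], [[0, 0, 0], [0, 0, 1], 1], [[0, 0, 0], [0, 0, 1], 1], [[0, 0, 0], [0, 0, 1], 1], [[0, 0, 0], [0, 0, 1], 1], [[0, 0, 0], [0, 0, 1], 1], [[0, 0, 0], [0, 0, 1], 1], [[0, 0, 0], [0, 0, 1], 1], [[0, 0, 0], [0, 0, 1], 1], [[0, 0, 0], [0, 0, 0.47], 1]]}}

```text
time_s: 1.45
tcp_pos: [0.1833, 0.4919, 0.2385]
eef_rot: [0.745, 0.667, -0.0, 0.0]
force: [-0.1, 0.0, -0.2]
width: 1.004
grip_force: 0.0
```

Request:
{"fn": "drive_tool", "kwargs": {"rows": [[[-0.7, 0.95, 0], [0, 0, 0], 1], [[-0.7, 0.95, 0], [0, 0, 0], 1], [[-0.7, 0.95, 0], [0, 0, 0], 1], [[-0.7, 0.95, 0], [0, 0, 0], 1], [[-0.7, 0.95, 0], [0, 0, 0], 1], [[-0.7, 0.95, 0], [0, 0, 0], 1], [[-0.7, 0.95, 0], [0, 0, 0], 1], [[-0.7, 0.95, 0], [0, 0, 0], 1], [[-0.7, 0.95, 0], [0, 0, 0], 1], [[-0.7, 0.95, 0], [0, 0, 0], 1], [[-0.7, 0.95, 0], [0, 0, 0], 1], [[-0.7, 0.75, 0.6], [0, 0, 0], 1]]}}

```text
time_s: 2.95
tcp_pos: [0.4916, 0.2042, 0.2212]
eef_rot: [0.744, 0.668, 0.001, 0.001]
force: [-0.4, 0.2, -0.6]
width: 1.0
grip_force: 0.0
```

Request:
{"fn": "drive_tool", "kwargs": {"rows": [[[0, 0, 0], [0, 0, 0], 1], [[0, 0, 0], [0, 0, 0], 1]]}}

```text
time_s: 3.2
tcp_pos: [0.4898, 0.2056, 0.2211]
eef_rot: [0.744, 0.668, 0.0, -0.0]
force: [-1.3, -0.2, -0.5]
width: 1.0
grip_force: 0.0
```

```bash
python3 - <<'E'
from h import *
s=bot.sense(); print(s['time_s'],s['joint_velocities'].round(3)); plan([.490,.20,.22],83.8)
im,c,T=snap('wrist'); np.savez('w1.npz',im=im,T=T); cv2.imwrite('pics/w1.png',im)
E
```

```text
3.2 [ 0.014 -0.01  -0.003 -0.003 -0.001 -0.002]
turn [ 0. -0.  0.] shift [-0.19  0.03  0.04] | now [0.4898 0.2056 0.2211]
```

View pics/w1.png

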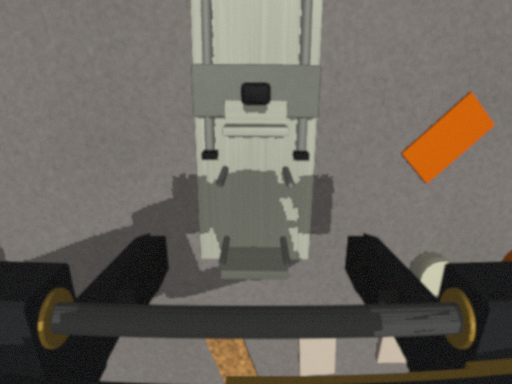

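The wrist view shows the caddy squarely. The plate edges run (191,20)–(203,258) and (322,20)–(309,258), the grip's black top is at (256,88), the bay posts are at (221,178), (289,178), (225,245) and (284,245), and the fence is at (255,265).

```bash
python3 - <<'E'
from h import *
d=np.load('w1.npz'); im,T=d['im'],d['T']; c=bot.get_calibration('wrist')
g=cv2.cvtColor(im,cv2.COLOR_BGR2GRAY).astype(float)
# plate edge by subpixel gradient along rows, skip gate rows & shadow
L=[];Rr=[]
for r in list(range(8,60,4))+list(range(222,252,3)):
    dg=np.abs(np.gradient(cv2.GaussianBlur(g,(5,5),0)[r]))
    for lo,hi,A in ((183,210,L),(300,330,Rr)):
        w=dg[lo:hi]; j=w.argmax()
        k=slice(max(j-2,0),j+3); A.append((lo+np.average(np.arange(len(w))[k],weights=w[k]),r))
PL,PR=(onplane(A,c,T,.012)[:,:2] for A in (L,Rr))
for P in (PL,PR):
    v=cv2.fitLine(P.astype(np.float32),cv2.DIST_HUBER,0,1e-4,1e-4).ravel(); print('edge',v.round(4),np.degrees(np.arctan2(v[1],v[0]))%180)
h=cv2.cvtColor(im,cv2.COLOR_BGR2HSV)
m=cv2.inRange(h,(0,0,0),(180,255,45))[:170]
for k in cv2.findContours(m,cv2.RETR_EXTERNAL,cv2.CHAIN_APPROX_NONE)[0]:
    if cv2.contourArea(k)>15: print(cv2.boundingRect(k),cv2.contourArea(k))
x,y=np.array([.994,-.109]),np.array([.109,.994])
fr=onplane([(206,258),(305,258)],c,T,.012); print('front end',fr.round(4))
for n,p,z in (('griptop',[(244,83),(268,83),(244,96),(268,96)],.097),('posts',[(219,187),(291,187),(222,236),(288,236)],.072)): print(n,onplane(p,c,T,z).round(4).tolist())
print(g[250:290:2,255].astype(int), g[225:280:2,215].astype(int))
cv2.imwrite('pics/w1c.png',cv2.resize(im[60:285,180:335],None,fx=3.5,fy=2.6,interpolation=cv2.INTER_CUBIC))
E
```

```text
edge [0.156  0.9878 0.4352 0.2536] 81.02566
edge [0.0326 0.9995 0.5469 0.2642] 88.13247
(294, 151, 14, 8) 74.5
(203, 151, 14, 7) 75.0
(242, 83, 28, 22) 497.5
front end [[0.4168 0.0919 0.012 ]
 [0.5353 0.079  0.012 ]]
griptop [[0.4889, 0.286, 0.097], [0.5075, 0.284, 0.097], [0.4877, 0.2761, 0.097], [0.5065, 0.2741, 0.097]]
posts [[0.4541, 0.1966, 0.072], [0.5206, 0.1894, 0.072], [0.4499, 0.1467, 0.072], [0.5139, 0.1398, 0.072]]
[ 81  81  82  87  82  82  82  82  84  84  90 105 107 103  98 101 119 124
 120 121] [108 105 110 107 124 153 159 165 170 171 172 172 176 173 173 170 169 136
 124 120 117  86  75  76  75  75  79  80]
```

View pics/w1c.png

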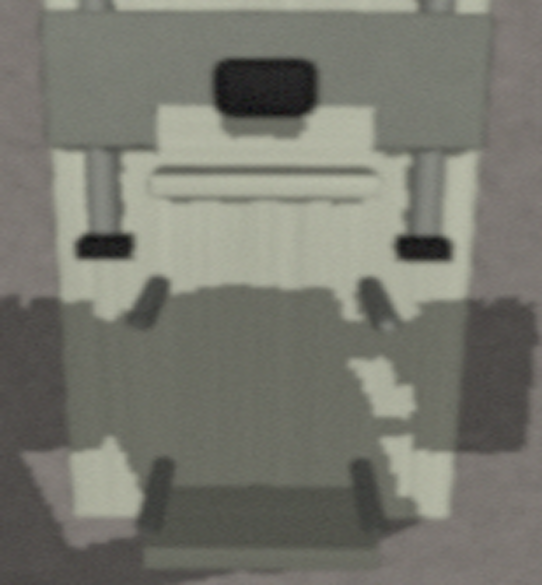

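The crop confirms the layout: gate carriage partly shut, gate plate at crop (265,182), fence inner face from crop y 487 to 545, and post tips at crop (140,322), (385,322), (150,530) and (375,530).

```bash
python3 - <<'E'
from h import *
d=np.load('w1.npz'); T=d['T']; c=bot.get_calibration('wrist')
P=lambda p,z: onplane([(180+a/3.5,60+b/2.6) for a,b in p],c,T,z)[:,:2]*1000
pc=P([(72,517),(450,517),(52,150),(478,150)],.012); print('plate',pc.round(1).tolist())
for a,b in ((0,2),(1,3)): v=pc[b]-pc[a]; print('ang',np.degrees(np.arctan2(v[1],v[0])))
v=pc[1]-pc[0]; print('front',np.linalg.norm(v),np.degrees(np.arctan2(v[1],v[0]))+90)
pt=P([(140,322),(385,322),(150,530),(375,530)],.072); print('posts',pt.round(1).tolist(),pt.mean(0))
ft=P([(265,545)],.067);fb=P([(265,487)],.012);g=onplane([(255.5,93.5)],c,T,.097)[:,:2]*1000
gp=P([(265,170)],.065);gp2=P([(265,200)],.065)
for a in (83.8,83,85):
    r=np.radians(a); y=np.array([np.cos(r),np.sin(r)]);x=np.array([y[1],-y[0]])
    f=lambda q:np.c_[q@x,q@y].round(1).tolist()
    print(a,'plate',f(pc),'posts',f(pt),'fence',f(ft),f(fb),'grip',f(g),'gplate',f(gp),f(gp2))
E
```

```text
plate [[410.0, 91.4], [539.5, 77.4], [430.4, 257.3], [557.9, 243.6]]
ang 82.99462440535395
ang 83.68489347891783
front 130.2656698025575 83.82208803681146
posts [[455.4, 199.5], [519.9, 192.6], [446.4, 116.0], [510.7, 109.0]] [483.09094933 154.2603025 ]
83.8 plate [[397.8, 135.1], [528.0, 135.2], [400.1, 302.3], [528.4, 302.4]] posts [[431.2, 247.5], [496.0, 247.6], [431.2, 163.5], [495.9, 163.5]] fence [[464.3, 153.9]] [[464.3, 150.9]] grip [[464.1, 329.1]] gplate [[464.3, 300.4]] [[464.3, 290.0]]
83 plate [[395.8, 140.7], [526.1, 142.5], [395.9, 307.9], [524.1, 309.7]] posts [[427.7, 253.5], [492.5, 254.5], [428.9, 169.5], [493.6, 170.4]] fence [[462.1, 160.3]] [[462.1, 157.3]] grip [[459.5, 335.6]] gplate [[460.0, 306.8]] [[460.2, 296.4]]
85 plate [[400.5, 126.8], [530.7, 124.1], [406.4, 293.9], [534.6, 291.3]] posts [[436.3, 238.5], [501.1, 237.1], [434.6, 154.4], [499.3, 153.1]] fence [[467.4, 144.1]] [[467.3, 141.1]] grip [[470.9, 319.3]] gplate [[470.5, 290.6]] [[470.2, 280.2]]
```

```bash
cat >> h.py <<'E'
CA=83.8; CX,CY=np.array([.9942,-.1080]),np.array([.1080,.9942]); BAY=np.array([.4836,.1539])
def cad(x,y,z): return np.r_[BAY+CX*x+CY*y,z]
E
python3 - <<'E'
from h import *
plan(cad(0,.1239,.06),CA)
E
```

```text
turn [ 0.   -0.    0.01] shift [ 2.39 -0.02  5.38] | now [0.4898 0.2058 0.2213]
```

Request:
{"fn": "drive_tool", "kwargs": {"rows": [[[0.8, 0, 0], [0, 0, 0], 1], [[0.8, 0, 0], [0, 0, 0], 1], [[0.79, -0.02, 0], [0, 0, 0], 1], [[0, 0, 0.9], [0, 0, 0], 1], [[0, 0, 0.9], [0, 0, 0], 1], [[0, 0, 0.9], [0, 0, 0], 1], [[0, 0, 0.9], [0, 0, 0], 1], [[0, 0, 0.9], [0, 0, 0], 1], [[0, 0, 0.88], [0, 0, 0], 1], [[0, 0, 0], [0, 0, 0], 1]]}}

```text
time_s: 4.5
tcp_pos: [0.4962, 0.277, 0.0585]
eef_rot: [0.744, 0.668, -0.001, -0.001]
force: [-0.0, 0.4, 0.2]
width: 0.995
grip_force: 0.0
```

Request:
{"fn": "drive_tool", "kwargs": {"rows": [[[0, 0, 0], [0, 0, 0], 0.1], [[0, 0, 0], [0, 0, 0], 0.1], [[0, 0, 0], [0, 0, 0], 0.1], [[0, 0, 0], [0, 0, 0], 0.1], [[0, 0, 0], [0, 0, 0], 0.1], [[0, 0, 0], [0, 0, 0], 0.1], [[0, 0, 0], [0, 0, 0], 0.1], [[0, 0, 0], [0, 0, 0], 0.1]], "squeeze": 15}}

```text
time_s: 5.5
tcp_pos: [0.4968, 0.2765, 0.0592]
eef_rot: [0.744, 0.668, -0.001, -0.0]
force: [-4.1, -0.6, 2.7]
width: 0.272
grip_force: 15.0
```

Request:
{"fn": "drive_tool", "kwargs": {"rows": [[[0.3, 0, 0], [0, 0, 0], 0.1], [[0.3, 0, 0], [0, 0, 0], 0.1], [[0.3, 0, 0], [0, 0, 0], 0.1], [[0.3, 0, 0], [0, 0, 0], 0.1], [[0.3, 0, 0], [0, 0, 0], 0.1], [[0.2, 0, 0], [0, 0, 0], 0.1], [[0.1, 0, 0], [0, 0, 0], 0.1], [[0.1, 0, 0], [0, 0, 0], 0.1], [[0.05, 0, 0], [0, 0, 0], 0.1], [[0, 0, 0], [0, 0, 0], 0.1]]}}

```text
time_s: 6.75
tcp_pos: [0.5033, 0.3323, 0.0591]
eef_rot: [0.744, 0.668, -0.002, 0.001]
force: [-7.7, -15.5, 6.6]
width: 0.277
grip_force: 15.0
```

```bash
python3 - <<'E'
from h import *
plan([.5442,-.0601,.15],87.5)
E
```

```text
turn [-0.02  0.03 -0.46] shift [-13.01   1.93  -3.03] | now [0.5033 0.3323 0.0591]
```

Request:
{"fn": "drive_tool", "kwargs": {"rows": [[[0, 0, 0], [0, 0, 0], 1], [[0, 0, 0], [0, 0, 0], 1], [[0, 0, 0], [0, 0, 0], 1], [[0, 0, 0], [0, 0, 0], 1], [[0, 0, 0], [0, 0, 0], 1], [[0, 0, -1], [0, 0, 0], 1], [[0, 0, -1], [0, 0, 0], 1], [[0, 0, -1], [0, 0, 0], 1], [[0, 0, 0], [0, 0, -0.46], 1]]}}

```text
time_s: 7.88
tcp_pos: [0.5046, 0.3351, 0.1519]
eef_rot: [0.722, 0.692, 0.002, 0.001]
force: [0.3, -1.1, -0.5]
width: 1.003
grip_force: 0.0
```

Request:
{"fn": "drive_tool", "kwargs": {"rows": [[[-1, 0, 0], [0, 0, 0], 1], [[-1, 0, 0], [0, 0, 0], 1], [[-1, 0, 0], [0, 0, 0], 1], [[-1, 0.2, 0], [0, 0, 0], 1], [[-1, 0.2, 0], [0, 0, 0], 1], [[-1, 0.2, 0], [0, 0, 0], 1], [[-1, 0.2, 0], [0, 0, 0], 1], [[-1, 0.2, 0], [0, 0, 0], 1], [[-1, 0.2, 0], [0, 0, 0], 1], [[-1, 0.2, 0], [0, 0, 0], 1], [[-1, 0.2, 0], [0, 0, 0], 1], [[-1, 0.2, 0], [0, 0, 0], 1]]}}

```text
time_s: 9.38
tcp_pos: [0.5419, -0.0284, 0.1494]
eef_rot: [0.722, 0.691, 0.0, 0.0]
force: [0.6, -0.3, 0.6]
width: 1.0
grip_force: 0.0
```

Request:
{"fn": "drive_tool", "kwargs": {"rows": [[[-1, 0.13, 0], [0, 0, 0], 1], [[0, 0, 0], [0, 0, 0], 1], [[0, 0, 0], [0, 0, 0], 1], [[0, 0, 0], [0, 0, 0], 1]]}}

```text
time_s: 9.88
tcp_pos: [0.5443, -0.0565, 0.1494]
eef_rot: [0.722, 0.692, 0.0, -0.0]
force: [0.5, 1.0, 0.4]
width: 1.0
grip_force: 0.0
```

```bash
cat >> h.py <<'E'
def near(kind):
    """wrist look: the rectangle of that kind nearest to the TCP; prints, saves the picture"""
    im,c,T=snap('wrist'); cv2.imwrite('pics/near.png',im)
    h=cv2.cvtColor(im,cv2.COLOR_BGR2HSV)
    if kind=='slab': m=cv2.inRange(h,(0,0,118),(180,50,255)); z=.012
    else: m=cv2.morphologyEx(cv2.inRange(h,(5,90,30),(25,255,255)),cv2.MORPH_CLOSE,np.ones((5,5))); z=.005
    m[330:]=0
    p=pose()[:2,3]*1000
    B=sorted(blobs(m,c,T,z,1500),key=lambda b:np.linalg.norm(b[1]-p))
    for b in B[:2]: print(b)
    b=B[0]; a=b[3]; print('grey',h[int(b[0][1]),int(b[0][0])])
    plan([*b[1]/1000,.15],a); return b
E
python3 - <<'E'
from h import *
near('slab')
E
```

```text
(array([270., 107.]), array([552. ,  -0.9]), [273.8, 461.5], 165.2)
(array([313., 279.]), array([ 599.6, -157.5]), [71.2, 78.7], 179.1)
grey [ 15  21 122]
turn [ 0.   -0.   -9.71] shift [ 0.23  1.86 -0.02] | now [ 0.5443 -0.0566  0.1494]
```

View pics/near.png

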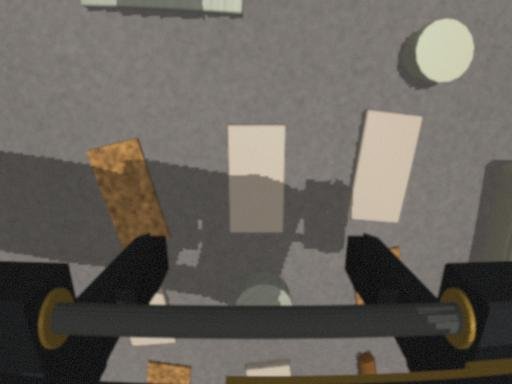

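The hover view shows the slab centred at (257,179) in the jaws' line, half in shadow, with ends at rows 125 and 232. A brightness mask fails there, so I'll measure the edges by gradient along the normals.

```bash
cat >> h.py <<'E'
def edges(cx,cy,ang,z,span=.010):
    """wrist look; from a rough rectangle (m, deg) refine its 4 sides by the strongest gradient across each; gives centre, sizes, angle"""
    im,c,T=snap('wrist'); cv2.imwrite('pics/near.png',im)
    g=cv2.GaussianBlur(im,(3,3),0).astype(np.float32).sum(2)
    g=np.log(g+10).astype(np.float32)
    for it in range(2):
        u=np.array([np.cos(np.radians(ang)),np.sin(np.radians(ang))]); v=np.array([u[1],-u[0]]); C=np.array([cx,cy])
        off,dirs={},[]
        for n,(nn,half,t,th) in dict(e1=(u,.05,v,.018),e0=(-u,.05,v,.018),s1=(v,.025,u,.038),s0=(-v,.025,u,.038)).items():
            s=np.arange(-span,span,.0004); k=np.linspace(-th,th,25); pts=[]
            for q in k:
                P=C+t*q+np.outer(half+s,nn); px=project(np.c_[P,np.full(len(P),z)],c,T).astype(np.float32)
                prof=cv2.remap(g,px[:,:1],px[:,1:],cv2.INTER_LINEAR).ravel()
                d=np.gradient(cv2.GaussianBlur(prof.reshape(1,-1),(7,1),0).ravel()); d=-d
                pts.append((q,half+s[d.argmax()]))
            pts=np.array(pts); A=np.median(pts[:,1]); ok=abs(pts[:,1]-A)<.004
            f=np.polyfit(pts[ok,0],pts[ok,1],1); off[n]=f[1]; dirs.append((n,np.degrees(f[0]),ok.sum()))
        C=C+u*(off['e1']-off['e0'])/2+v*(off['s1']-off['s0'])/2; cx,cy=C
        da=np.mean([np.degrees(0)+ (d if n=='s0' else -d) for n,d,_ in dirs if n[0]=='s'])
        print('len',round((off['e1']+off['e0'])*1e3,1),'wid',round((off['s1']+off['s0'])*1e3,1),'C',(C*1e3).round(1),'slopes',[(n,round(float(d),1),int(k)) for n,d,k in dirs])
        ang=ang+da; span=.006
    print('ang',round(float(ang),2)); plan([cx,cy,.15],ang); return cx,cy,ang
E
python3 - <<'E'
from h import *
edges(.5442,-.0601,87.5,.012)
E
```

```text
len 99.2 wid 49.2 C [543.9 -60.4] slopes [('e1', 0.5, 25), ('e0', -0.1, 25), ('s1', -0.3, 25), ('s0', -0.3, 25)]
len 99.2 wid 49.2 C [543.9 -60.4] slopes [('e1', -0.0, 25), ('e0', -0.1, 25), ('s1', -0.5, 25), ('s0', -0.2, 25)]
ang 87.67
turn [ 0.   -0.   -0.02] shift [-0.12 -0.01 -0.02] | now [ 0.5443 -0.0568  0.1494]
```

Request:
{"fn": "drive_tool", "kwargs": {"rows": [[[-0.12, 0, 0.9], [0, 0, 0], 1], [[0, 0, 0.9], [0, 0, 0], 1], [[0, 0, 0.9], [0, 0, 0], 1], [[0, 0, 0.9], [0, 0, 0], 1], [[0, 0, 0.7], [0, 0, 0], 1], [[0, 0, 0.4], [0, 0, 0], 1], [[0, 0, 0.18], [0, 0, 0], 1], [[0, 0, 0], [0, 0, 0], 1], [[0, 0, 0], [0, 0, 0], 1]]}}

```text
time_s: 11.1
tcp_pos: [0.5446, -0.0613, 0.0036]
eef_rot: [0.722, 0.691, 0.0, 0.001]
force: [-0.2, 0.6, -0.0]
width: 0.998
grip_force: 0.0
```

Request:
{"fn": "drive_tool", "kwargs": {"rows": [[[0, 0, 0], [0, 0, 0], 0.4], [[0, 0, 0], [0, 0, 0], 0.4], [[0, 0, 0], [0, 0, 0], 0.4], [[0, 0, 0], [0, 0, 0], 0.4], [[0, 0, 0], [0, 0, 0], 0.4]], "squeeze": 25}}

```text
time_s: 11.72
tcp_pos: [0.5442, -0.0612, 0.003]
eef_rot: [0.723, 0.691, 0.0, 0.0]
force: [-0.4, -0.1, 1.5]
width: 0.563
grip_force: 25.0
```

Request:
{"fn": "drive_tool", "kwargs": {"rows": [[[0, 0, -0.3], [0, 0, 0], 0.4], [[0, 0, -0.9], [0, 0, 0], 0.4], [[0, 0, -0.9], [0, 0, 0], 0.4], [[0, 0, -0.9], [0, 0, 0], 0.4], [[0, 0, -0.9], [0, 0, 0], 0.4], [[0, 0, 0], [0, 0, -0.48], 0.4], [[0, 0, 0], [0, 0, 0], 0.4]]}}

```text
time_s: 12.6
tcp_pos: [0.5441, -0.0611, 0.1204]
eef_rot: [0.699, 0.715, 0.0, 0.0]
force: [-0.4, 0.4, -2.4]
width: 0.568
grip_force: 25.0
```

```bash
python3 - <<'E'
from h import *
plan(cad(0,0,.12),CA)
E
```

```text
turn [0.   0.   0.94] shift [ 6.91 -2.78  0.01] | now [ 0.5441 -0.0611  0.1204]
```

Request:
{"fn": "drive_tool", "kwargs": {"rows": [[[0, 0, 0], [0, 0, 0.94], 0.4], [[0.86, -0.35, 0], [0, 0, 0], 0.4], [[0.86, -0.35, 0], [0, 0, 0], 0.4], [[0.86, -0.35, 0], [0, 0, 0], 0.4], [[0.86, -0.35, 0], [0, 0, 0], 0.4], [[0.86, -0.35, 0], [0, 0, 0], 0.4], [[0.86, -0.35, 0], [0, 0, 0], 0.4], [[0.86, -0.35, 0], [0, 0, 0], 0.4], [[0.86, -0.33, 0], [0, 0, 0], 0.4], [[0, 0, 0], [0, 0, 0], 0.4], [[0, 0, 0], [0, 0, 0], 0.4]]}}

```text
time_s: 13.98
tcp_pos: [0.4837, 0.1525, 0.1198]
eef_rot: [0.745, 0.668, -0.0, 0.0]
force: [0.1, -0.3, -1.3]
width: 0.565
grip_force: 25.0
```

```bash
python3 - <<'E'
from h import *
plan(cad(0,-.0008,.0155),CA)
im,c,T=snap('wrist'); cv2.imwrite('pics/w3.png',im); np.savez('w3.npz',im=im,T=T)
E
```

```text
turn [-0.    0.   -0.01] shift [ 0.02 -0.01  3.48] | now [0.4837 0.1525 0.1198]
```

View pics/w3.png

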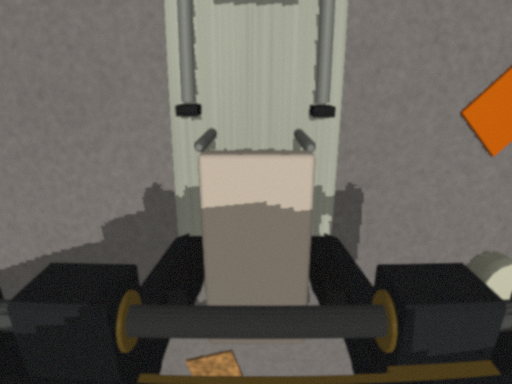

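The slab is held level at the image's centre (column 257, far edge at row 152), with the two gate-side posts just beyond it at (205,140) and (304,140).

```bash
python3 - <<'E'
from h import *
d=np.load('w3.npz'); T=d['T']; c=bot.get_calibration('wrist')
for p,z in (((202,154),.129),((314,154),.129),((199,148),.072),((311,148),.072)):
    q=onplane([p],c,T,z)[0,:2]-BAY; print(p,(q@CX*1e3).round(1),(q@CY*1e3).round(1))
E
```

```text
(202, 154) -22.6 49.4
(314, 154) 24.3 49.4
(199, 148) -33.6 41.3
(311, 148) 32.5 41.2
```

Request:
{"fn": "drive_tool", "kwargs": {"rows": [[[0, 0, 0.5], [0, 0, 0], 0.4], [[0, 0, 0.5], [0, 0, 0], 0.4], [[0, 0, 0.5], [0, 0, 0], 0.4], [[0, 0, 0.5], [0, 0, 0], 0.4], [[0, 0, 0.5], [0, 0, 0], 0.4], [[0, 0, 0.4], [0, 0, 0], 0.4], [[0, 0, 0.3], [0, 0, 0], 0.4], [[0, 0, 0.2], [0, 0, 0], 0.4], [[0, 0, 0.08], [0, 0, 0], 0.4], [[0, 0, 0], [0, 0, 0], 0.4], [[0, 0, 0], [0, 0, 0], 0.4]]}}

```text
time_s: 15.4
tcp_pos: [0.4838, 0.1531, 0.0158]
eef_rot: [0.744, 0.668, 0.0, 0.0]
force: [-0.7, 1.2, -0.4]
width: 0.558
grip_force: 25.0
```

Request:
{"fn": "drive_tool", "kwargs": {"rows": [[[0, 0, 0], [0, 0, 0], 0.8], [[0, 0, 0], [0, 0, 0], 0.8], [[0, 0, 0], [0, 0, 0], 0.8], [[0, 0, -0.5], [0, 0, 0], 0.8], [[0, 0, -1], [0, 0, 0], 0.8], [[0, 0, -1], [0, 0, 0], 1], [[0, 0, -1], [0, 0, 0], 1], [[0, 0, -1], [0, 0, 0], 1], [[0, 0, 0], [0, 0, 0], 1]]}}

```text
time_s: 16.52
tcp_pos: [0.4845, 0.1532, 0.1532]
eef_rot: [0.744, 0.668, 0.002, 0.002]
force: [-0.4, 0.3, -0.0]
width: 1.001
grip_force: 0.0
```

```bash
cat >> h.py <<'E'
def top():
    im,c,T=snap('top'); w,k=masks(im); w=cv2.inRange(cv2.cvtColor(im,cv2.COLOR_BGR2HSV),(0,0,125),(180,45,255))
    for n,m,z in (('slab',w,.012),('cork',k,.005)):
        for b in blobs(m,c,T,z,600):
            if 40<b[2][0]<56 and 90<b[2][1]<106: print(n,b)
E
python3 - <<'E'
from h import *
top(); plan([.4246,-.0709,.15],100.6)
E
```

```text
slab (array([308., 271.]), array([ 421.2, -188.6]), [50.3, 100.4], 94.5)
slab (array([369., 209.]), array([ 551.9, -324.5]), [50.8, 100.9], 95.7)
slab (array([244., 162.]), array([657.9, -53.6]), [51.0, 101.3], 81.9)
cork (array([252., 270.]), array([424.7, -70.9]), [49.0, 98.9], 100.1)
cork (array([370., 268.]), array([ 425.7, -324. ]), [49.0, 99.2], 79.4)
cork (array([305., 158.]), array([ 666. , -188.7]), [49.0, 99.0], 100.4)
cork (array([130., 142.]), array([706.5, 205.7]), [51.7, 102.7], 38.1)
turn [ 0.02 -0.   -2.1 ] shift [-6.98 -3.31  0.05] | now [0.4838 0.1531 0.1515]
```

Request:
{"fn": "drive_tool", "kwargs": {"rows": [[[0, 0, 0], [0, 0, -0.7], 1], [[0, 0, 0], [0, 0, -0.7], 1], [[0, 0, 0], [0, 0, -0.7], 1], [[-0.87, -0.41, 0], [0, 0, 0], 1], [[-0.87, -0.41, 0], [0, 0, 0], 1], [[-0.87, -0.41, 0], [0, 0, 0], 1], [[-0.87, -0.41, 0], [0, 0, 0], 1], [[-0.87, -0.41, 0], [0, 0, 0], 1], [[-0.87, -0.41, 0], [0, 0, 0], 1], [[-0.87, -0.41, 0], [0, 0, 0], 1], [[-0.87, -0.42, 0], [0, 0, 0], 1], [[0, 0, 0], [0, 0, 0], 1]]}}

```text
time_s: 18.08
tcp_pos: [0.4243, -0.0712, 0.1498]
eef_rot: [0.64, 0.769, -0.0, -0.001]
force: [0.5, 0.3, -0.4]
width: 1.0
grip_force: 0.0
```

Request:
{"fn": "drive_tool", "kwargs": {"rows": [[[0, 0, 0], [0, 0, 0], 1], [[0, 0, 0], [0, 0, 0], 1]]}}

```text
time_s: 18.32
tcp_pos: [0.425, -0.0695, 0.1503]
eef_rot: [0.638, 0.77, -0.0, -0.0]
force: [0.6, 0.8, -0.2]
width: 1.001
grip_force: 0.0
```

```bash
python3 - <<'E'
from h import *
near('cork'); edges(.4246,-.0709,100.2,.005)
E
```

```text
(array([255., 173.]), array([424.4, -71.4]), [49.7, 99.9], 100.5)
grey [ 16 141 179]
turn [-0.   -0.    0.02] shift [-0.06 -0.03  0.01] | now [ 0.425  -0.0696  0.1503]
len 97.4 wid 45.7 C [423.6 -71.8] slopes [('e1', 5.1, 22), ('e0', -1.2, 24), ('s1', -1.4, 20), ('s0', -0.5, 16)]
len 98.0 wid 46.2 C [423.5 -72. ] slopes [('e1', 3.6, 23), ('e0', 0.3, 22), ('s1', -0.9, 24), ('s0', -0.2, 23)]
ang 101.03
turn [-0.   -0.   -0.05] shift [-0.06 -0.06  0.01] | now [ 0.425  -0.0697  0.1504]
```

Request:
{"fn": "drive_tool", "kwargs": {"rows": [[[-0.06, -0.03, 0.9], [0, 0, 0], 1], [[0, 0, 0.9], [0, 0, 0], 1], [[0, 0, 0.9], [0, 0, 0], 1], [[0, 0, 0.9], [0, 0, 0], 1], [[0, 0, 0.7], [0, 0, 0], 1], [[0, 0, 0.4], [0, 0, 0], 1], [[0, 0, 0.2], [0, 0, 0], 1], [[0, 0, 0.06], [0, 0, 0], 1], [[0, 0, 0], [0, 0, 0], 1], [[0, 0, 0], [0, 0, 0], 1]]}}

```text
time_s: 19.68
tcp_pos: [0.4246, -0.0724, 0.0021]
eef_rot: [0.639, 0.769, 0.0, 0.0]
force: [-1.0, -0.7, 0.6]
width: 1.002
grip_force: 0.0
```

Request:
{"fn": "drive_tool", "kwargs": {"rows": [[[0, 0, 0], [0, 0, 0], 0.45], [[0, 0, 0], [0, 0, 0], 0.45], [[0, 0, 0], [0, 0, 0], 0.45], [[0, 0, 0], [0, 0, 0], 0.45], [[0, 0, 0], [0, 0, 0], 0.45]], "squeeze": 12}}

```text
time_s: 20.3
tcp_pos: [0.4244, -0.0723, 0.0017]
eef_rot: [0.639, 0.769, 0.0, 0.0]
force: [0.1, -0.4, -0.1]
width: 0.561
grip_force: 12.0
```

Request:
{"fn": "drive_tool", "kwargs": {"rows": [[[0, 0, -0.3], [0, 0, 0], 0.45], [[0, 0, -0.9], [0, 0, 0], 0.45], [[0, 0, -0.9], [0, 0, 0], 0.45], [[0, 0, -0.9], [0, 0, 0], 0.45], [[0, 0, -0.9], [0, 0, 0], 0.45], [[0, 0, 0], [0, 0, 1], 0.45], [[0, 0, 0], [0, 0, 1], 0.45], [[0, 0, 0], [0, 0, 0.1], 0.45], [[0, 0, 0], [0, 0, 0], 0.45]]}}

```text
time_s: 21.42
tcp_pos: [0.4244, -0.0722, 0.1189]
eef_rot: [0.744, 0.669, 0.0, 0.0]
force: [0.4, 0.2, -0.7]
width: 0.561
grip_force: 12.0
```

```bash
python3 - <<'E'
from h import *
plan(cad(0,0,.12),CA)
E
```

```text
turn [0.   0.   0.02] shift [ 7.71  1.15 -0.04] | now [ 0.4244 -0.0722  0.1189]
```

Request:
{"fn": "drive_tool", "kwargs": {"rows": [[[0.96, 0.14, 0], [0, 0, 0.02], 0.45], [[0.96, 0.14, 0], [0, 0, 0], 0.45], [[0.96, 0.14, 0], [0, 0, 0], 0.45], [[0.96, 0.14, 0], [0, 0, 0], 0.45], [[0.96, 0.14, 0], [0, 0, 0], 0.45], [[0.96, 0.15, 0], [0, 0, 0], 0.45], [[0.96, 0.15, 0], [0, 0, 0], 0.45], [[0.96, 0.15, 0], [0, 0, 0], 0.45], [[0, 0, 0], [0, 0, 0], 0.45], [[0, 0, 0], [0, 0, 0], 0.45]]}}

```text
time_s: 22.68
tcp_pos: [0.4839, 0.1524, 0.1186]
eef_rot: [0.745, 0.667, -0.0, -0.0]
force: [-0.5, -0.1, -0.1]
width: 0.561
grip_force: 12.0
```

```bash
python3 - <<'E'
from h import *
plan(cad(0,-.0009,.0262),CA)
E
```

```text
turn [-0.    0.   -0.01] shift [ 0.02 -0.01  3.08] | now [0.4839 0.1524 0.1186]
```

Request:
{"fn": "drive_tool", "kwargs": {"rows": [[[0, 0, 0.5], [0, 0, 0], 0.45], [[0, 0, 0.5], [0, 0, 0], 0.45], [[0, 0, 0.5], [0, 0, 0], 0.45], [[0, 0, 0.5], [0, 0, 0], 0.45], [[0, 0, 0.4], [0, 0, 0], 0.45], [[0, 0, 0.3], [0, 0, 0], 0.45], [[0, 0, 0.2], [0, 0, 0], 0.45], [[0, 0, 0.1], [0, 0, 0], 0.45], [[0, 0, 0.08], [0, 0, 0], 0.45], [[0, 0, 0], [0, 0, 0], 0.45], [[0, 0, 0], [0, 0, 0], 0.45]]}}

```text
time_s: 24.05
tcp_pos: [0.4843, 0.1529, 0.0265]
eef_rot: [0.745, 0.667, 0.0, 0.0]
force: [0.7, -0.2, -0.3]
width: 0.56
grip_force: 12.0
```

Request:
{"fn": "drive_tool", "kwargs": {"rows": [[[0, 0, 0], [0, 0, 0], 0.8], [[0, 0, 0], [0, 0, 0], 0.8], [[0, 0, 0], [0, 0, 0], 0.8], [[0, 0, -0.5], [0, 0, 0], 0.8], [[0, 0, -1], [0, 0, 0], 0.8], [[0, 0, -1], [0, 0, 0], 1], [[0, 0, -1], [0, 0, 0], 1], [[0, 0, -0.6], [0, 0, 0], 1], [[0, 0, 0], [0, 0, 0], 1], [[0, 0, 0], [0, 0, 0], 1]]}}

```text
time_s: 25.3
tcp_pos: [0.4838, 0.1529, 0.1489]
eef_rot: [0.745, 0.667, -0.0, -0.0]
force: [-0.4, 0.0, 0.1]
width: 1.002
grip_force: 0.0
```

```bash
python3 - <<'E'
from h import *
top(); plan([.4212,-.1886,.15],94.5)
im,c,T=snap('wrist'); cv2.imwrite('pics/w4.png',im)
E
```

```text
slab (array([308., 271.]), array([ 421.2, -188.7]), [50.3, 100.6], 94.5)
slab (array([369., 209.]), array([ 551.6, -324.4]), [51.3, 101.0], 95.1)
slab (array([244., 162.]), array([657.9, -53.5]), [51.0, 101.4], 81.9)
cork (array([370., 268.]), array([ 425.7, -324. ]), [49.0, 99.2], 79.4)
cork (array([305., 158.]), array([ 666.3, -188.9]), [49.1, 98.4], 100.0)
cork (array([130., 142.]), array([706.8, 205.6]), [52.0, 103.1], 38.1)
turn [-0.01  0.   -1.36] shift [-11.18  -2.97  -0.04] | now [0.4837 0.1528 0.1487]
```

View pics/w4.png

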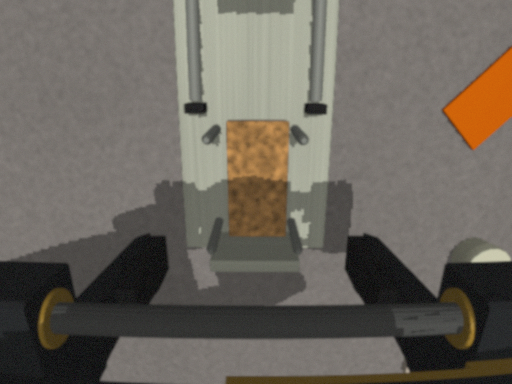

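The cork lies squarely over the first slab between the posts, at columns 227–288 and rows 120–237. On to the next slab.

Request:
{"fn": "drive_tool", "kwargs": {"rows": [[[0, 0, 0], [0, 0, -0.68], 1], [[0, 0, 0], [0, 0, -0.68], 1], [[-0.93, -0.25, 0], [0, 0, 0], 1], [[-0.93, -0.25, 0], [0, 0, 0], 1], [[-0.93, -0.25, 0], [0, 0, 0], 1], [[-0.93, -0.25, 0], [0, 0, 0], 1], [[-0.93, -0.25, 0], [0, 0, 0], 1], [[-0.93, -0.25, 0], [0, 0, 0], 1], [[-0.93, -0.25, 0], [0, 0, 0], 1], [[-0.93, -0.25, 0], [0, 0, 0], 1], [[-0.93, -0.25, 0], [0, 0, 0], 1], [[-0.93, -0.25, 0], [0, 0, 0], 1]]}}

```text
time_s: 26.9
tcp_pos: [0.4309, -0.1319, 0.1488]
eef_rot: [0.679, 0.734, -0.0, -0.001]
force: [-0.2, -0.2, -0.1]
width: 1.0
grip_force: 0.0
```

Request:
{"fn": "drive_tool", "kwargs": {"rows": [[[-0.93, -0.25, 0], [0, 0, 0], 1], [[-0.95, -0.22, 0], [0, 0, 0], 1], [[0, 0, 0], [0, 0, 0], 1], [[0, 0, 0], [0, 0, 0], 1], [[0, 0, 0], [0, 0, 0], 1]]}}

```text
time_s: 27.52
tcp_pos: [0.4218, -0.1876, 0.1492]
eef_rot: [0.678, 0.735, 0.0, -0.0]
force: [-0.4, 0.1, 0.0]
width: 0.999
grip_force: 0.0
```

```bash
python3 - <<'E'
from h import *
edges(.4212,-.1887,94.5,.012)
E
```

```text
len 99.2 wid 49.3 C [ 420.8 -189.1] slopes [('e1', -0.0, 25), ('e0', -0.1, 25), ('s1', -0.8, 25), ('s0', 0.1, 25)]
len 99.2 wid 49.3 C [ 420.8 -189.1] slopes [('e1', -0.0, 25), ('e0', 0.1, 25), ('s1', -0.1, 25), ('s0', -0.4, 25)]
ang 94.85
turn [-0.   -0.   -0.03] shift [-0.05 -0.04 -0.02] | now [ 0.4219 -0.1877  0.1493]
```

Request:
{"fn": "drive_tool", "kwargs": {"rows": [[[-0.04, -0.04, 0.9], [0, 0, 0], 1], [[0, 0, 0.9], [0, 0, 0], 1], [[0, 0, 0.9], [0, 0, 0], 1], [[0, 0, 0.9], [0, 0, 0], 1], [[0, 0, 0.7], [0, 0, 0], 1], [[0, 0, 0.4], [0, 0, 0], 1], [[0, 0, 0.18], [0, 0, 0], 1], [[0, 0, 0], [0, 0, 0], 1], [[0, 0, 0], [0, 0, 0], 1]]}}

```text
time_s: 28.7
tcp_pos: [0.4209, -0.19, 0.0035]
eef_rot: [0.679, 0.734, 0.0, 0.001]
force: [-0.4, -0.1, -0.1]
width: 1.001
grip_force: 0.0
```

Request:
{"fn": "drive_tool", "kwargs": {"rows": [[[0, 0, 0], [0, 0, 0], 0.4], [[0, 0, 0], [0, 0, 0], 0.4], [[0, 0, 0], [0, 0, 0], 0.4], [[0, 0, 0], [0, 0, 0], 0.4], [[0, 0, 0], [0, 0, 0], 0.4]], "squeeze": 25}}

```text
time_s: 29.32
tcp_pos: [0.4206, -0.1898, 0.0029]
eef_rot: [0.679, 0.734, 0.0, 0.0]
force: [-0.0, -0.6, 0.9]
width: 0.56
grip_force: 25.0
```

Request:
{"fn": "drive_tool", "kwargs": {"rows": [[[0, 0, -0.3], [0, 0, 0], 0.4], [[0, 0, -0.9], [0, 0, 0], 0.4], [[0, 0, -0.9], [0, 0, 0], 0.4], [[0, 0, -0.9], [0, 0, 0], 0.4], [[0, 0, -0.9], [0, 0, 0], 0.4], [[0, 0, 0], [0, 0, 0.7], 0.4], [[0, 0, 0], [0, 0, 0.67], 0.4], [[0, 0, 0], [0, 0, 0], 0.4]]}}

```text
time_s: 30.32
tcp_pos: [0.4205, -0.1897, 0.1203]
eef_rot: [0.745, 0.667, 0.0, 0.0]
force: [-0.5, -0.2, -0.5]
width: 0.562
grip_force: 25.0
```

```bash
python3 - <<'E'
from h import *
plan(cad(0,-.0005,.12),CA)
E
```

```text
turn [ 0.    0.   -0.02] shift [1.16e+01 8.50e-01 1.00e-02] | now [ 0.4205 -0.1897  0.1203]
```

Request:
{"fn": "drive_tool", "kwargs": {"rows": [[[0.97, 0.07, 0], [0, 0, 0], 0.4], [[0.97, 0.07, 0], [0, 0, 0], 0.4], [[0.97, 0.07, 0], [0, 0, 0], 0.4], [[0.97, 0.07, 0], [0, 0, 0], 0.4], [[0.97, 0.07, 0], [0, 0, 0], 0.4], [[0.97, 0.07, 0], [0, 0, 0], 0.4], [[0.97, 0.07, 0], [0, 0, 0], 0.4], [[0.97, 0.07, 0], [0, 0, 0], 0.4], [[0.97, 0.07, 0], [0, 0, 0], 0.4], [[0.97, 0.07, 0], [0, 0, 0], 0.4], [[0.95, 0.07, 0], [0, 0, 0], 0.4], [[0.95, 0.08, 0], [0, 0, 0], 0.4]]}}

```text
time_s: 31.82
tcp_pos: [0.485, 0.1541, 0.12]
eef_rot: [0.745, 0.667, -0.0, -0.0]
force: [0.6, 0.2, -0.8]
width: 0.565
grip_force: 25.0
```

Request:
{"fn": "drive_tool", "kwargs": {"rows": [[[0, 0, 0], [0, 0, 0], 0.4], [[0, 0, 0], [0, 0, 0], 0.4]]}}

```text
time_s: 32.08
tcp_pos: [0.4848, 0.1527, 0.1199]
eef_rot: [0.745, 0.667, -0.0, -0.0]
force: [-0.5, -0.5, -1.0]
width: 0.563
grip_force: 25.0
```

```bash
python3 - <<'E'
from h import *
plan(cad(0,-.0007,.0325),CA)
E
```

```text
turn [-0.    0.   -0.02] shift [ 0.01 -0.04  2.91] | now [0.4848 0.1527 0.1199]
```

Request:
{"fn": "drive_tool", "kwargs": {"rows": [[[0, -0.04, 0.5], [0, 0, 0], 0.4], [[0, 0, 0.5], [0, 0, 0], 0.4], [[0, 0, 0.5], [0, 0, 0], 0.4], [[0, 0, 0.5], [0, 0, 0], 0.4], [[0, 0, 0.4], [0, 0, 0], 0.4], [[0, 0, 0.3], [0, 0, 0], 0.4], [[0, 0, 0.15], [0, 0, 0], 0.4], [[0, 0, 0.06], [0, 0, 0], 0.4], [[0, 0, 0], [0, 0, 0], 0.4], [[0, 0, 0], [0, 0, 0], 0.4]]}}

```text
time_s: 33.33
tcp_pos: [0.484, 0.1533, 0.0329]
eef_rot: [0.746, 0.666, 0.0, 0.0]
force: [0.2, -0.6, -2.0]
width: 0.559
grip_force: 25.0
```

Request:
{"fn": "drive_tool", "kwargs": {"rows": [[[0, 0, 0], [0, 0, 0], 0.8], [[0, 0, 0], [0, 0, 0], 0.8], [[0, 0, 0], [0, 0, 0], 0.8], [[0, 0, -0.5], [0, 0, 0], 0.8], [[0, 0, -1], [0, 0, 0], 0.8], [[0, 0, -1], [0, 0, 0], 1], [[0, 0, -1], [0, 0, 0], 1], [[0, 0, -0.4], [0, 0, 0], 1], [[0, 0, 0], [0, 0, 0], 1], [[0, 0, 0], [0, 0, 0], 1]]}}

```text
time_s: 34.58
tcp_pos: [0.4833, 0.1532, 0.1486]
eef_rot: [0.746, 0.666, -0.001, -0.001]
force: [0.1, -0.1, 0.1]
width: 1.0
grip_force: 0.0
```

```bash
python3 - <<'E'
from h import *
top(); plan([.4257,-.324,.15],79.4)
edges(*BAY,CA,.041)
E
```

```text
slab (array([369., 209.]), array([ 551.6, -324.3]), [51.3, 101.2], 95.1)
slab (array([244., 162.]), array([657.9, -53.5]), [51.0, 101.4], 82.1)
cork (array([370., 268.]), array([ 425.8, -324. ]), [48.9, 99.2], 79.3)
cork (array([305., 158.]), array([ 666.2, -188.7]), [49.1, 98.9], 100.0)
cork (array([130., 142.]), array([706.8, 205.6]), [52.0, 103.1], 38.1)
turn [-0.01  0.    0.52] shift [-15.99   1.04  -0.05] | now [0.4833 0.1532 0.1486]
len 99.1 wid 47.9 C [484.2 153.9] slopes [('e1', -0.0, 25), ('e0', -0.5, 25), ('s1', -0.7, 24), ('s0', -0.4, 19)]
len 99.2 wid 47.8 C [484.2 153.9] slopes [('e1', -0.0, 25), ('e0', -0.2, 25), ('s1', -0.5, 25), ('s0', -0.6, 19)]
ang 83.95
turn [-0.01  0.   -0.05] shift [ 0.02  0.02 -0.04] | now [0.4834 0.1533 0.1487]
```

Request:
{"fn": "drive_tool", "kwargs": {"rows": [[[0, 0, 0], [0, 0, 0.52], 1], [[-1, 0.06, 0], [0, 0, 0], 1], [[-1, 0.06, 0], [0, 0, 0], 1], [[-1, 0.06, 0], [0, 0, 0], 1], [[-1, 0.06, 0], [0, 0, 0], 1], [[-1, 0.06, 0], [0, 0, 0], 1], [[-1, 0.06, 0], [0, 0, 0], 1], [[-1, 0.06, 0], [0, 0, 0], 1], [[-1, 0.06, 0], [0, 0, 0], 1], [[-1, 0.07, 0], [0, 0, 0], 1], [[-1, 0.07, 0], [0, 0, 0], 1], [[-1, 0.07, 0], [0, 0, 0], 1]]}}

```text
time_s: 36.17
tcp_pos: [0.4431, -0.1757, 0.149]
eef_rot: [0.769, 0.639, -0.0, -0.001]
force: [0.2, -0.6, 0.3]
width: 1.0
grip_force: 0.0
```

Request:
{"fn": "drive_tool", "kwargs": {"rows": [[[-1, 0.07, 0], [0, 0, 0], 1], [[-1, 0.07, 0], [0, 0, 0], 1], [[-1, 0.07, 0], [0, 0, 0], 1], [[-1, 0.07, 0], [0, 0, 0], 1], [[-1, 0.07, 0], [0, 0, 0], 1], [[0, 0, 0], [0, 0, 0], 1], [[0, 0, 0], [0, 0, 0], 1], [[0, 0, 0], [0, 0, 0], 1]]}}

```text
time_s: 37.17
tcp_pos: [0.4263, -0.3233, 0.1495]
eef_rot: [0.769, 0.639, 0.0, -0.0]
force: [0.6, -0.4, 0.1]
width: 0.997
grip_force: 0.0
```

```bash
python3 - <<'E'
from h import *
near('cork')
E
```

```text
(array([256., 174.]), array([ 425.6, -325.1]), [49.8, 98.6], 79.4)
grey [ 17 138 118]
turn [-0.   -0.    0.01] shift [-0.06 -0.02 -0.01] | now [ 0.4264 -0.3234  0.1496]
```

Request:
{"fn": "drive_tool", "kwargs": {"rows": [[[-0.04, -0.02, 0.9], [0, 0, 0], 1], [[0, 0, 0.9], [0, 0, 0], 1], [[0, 0, 0.9], [0, 0, 0], 1], [[0, 0, 0.9], [0, 0, 0], 1], [[0, 0, 0.7], [0, 0, 0], 1], [[0, 0, 0.4], [0, 0, 0], 1], [[0, 0, 0.2], [0, 0, 0], 1], [[0, 0, 0.04], [0, 0, 0], 1], [[0, 0, 0], [0, 0, 0], 1], [[0, 0, 0], [0, 0, 0], 1]]}}

```text
time_s: 38.48
tcp_pos: [0.4255, -0.3255, 0.0019]
eef_rot: [0.769, 0.639, -0.0, 0.0]
force: [0.2, 1.1, -0.1]
width: 1.001
grip_force: 0.0
```

Request:
{"fn": "drive_tool", "kwargs": {"rows": [[[0, 0, 0], [0, 0, 0], 0.45], [[0, 0, 0], [0, 0, 0], 0.45], [[0, 0, 0], [0, 0, 0], 0.45], [[0, 0, 0], [0, 0, 0], 0.45], [[0, 0, 0], [0, 0, 0], 0.45]], "squeeze": 12}}

```text
time_s: 39.1
tcp_pos: [0.4254, -0.3253, 0.0014]
eef_rot: [0.769, 0.639, -0.0, -0.0]
force: [0.7, 0.3, 0.3]
width: 0.564
grip_force: 12.0
```

Request:
{"fn": "drive_tool", "kwargs": {"rows": [[[0, 0, -0.3], [0, 0, 0], 0.45], [[0, 0, -0.9], [0, 0, 0], 0.45], [[0, 0, -0.9], [0, 0, 0], 0.45], [[0, 0, -0.9], [0, 0, 0], 0.45], [[0, 0, -0.9], [0, 0, 0], 0.45], [[0, 0, 0], [0, 0, -0.55], 0.45], [[0, 0, 0], [0, 0, 0], 0.45]]}}

```text
time_s: 39.98
tcp_pos: [0.4254, -0.3253, 0.119]
eef_rot: [0.745, 0.668, -0.0, 0.0]
force: [-0.4, -0.6, -0.0]
width: 0.565
grip_force: 12.0
```

```bash
python3 - <<'E'
from h import *
plan(cad(0,0,.12),CA)
E
```

```text
turn [ 0.  0. -0.] shift [16.09  0.2  -0.03] | now [ 0.4254 -0.3253  0.119 ]
```

Request:
{"fn": "drive_tool", "kwargs": {"rows": [[[1, 0.01, 0], [0, 0, 0], 0.45], [[1, 0.01, 0], [0, 0, 0], 0.45], [[1, 0.01, 0], [0, 0, 0], 0.45], [[1, 0.01, 0], [0, 0, 0], 0.45], [[1, 0.01, 0], [0, 0, 0], 0.45], [[1, 0.01, 0], [0, 0, 0], 0.45], [[1, 0.01, 0], [0, 0, 0], 0.45], [[1, 0.01, 0], [0, 0, 0], 0.45], [[1, 0.01, 0], [0, 0, 0], 0.45], [[1, 0.01, 0], [0, 0, 0], 0.45], [[1, 0.02, 0], [0, 0, 0], 0.45], [[1, 0.02, 0], [0, 0, 0], 0.45]]}}

```text
time_s: 41.48
tcp_pos: [0.4683, 0.0331, 0.1184]
eef_rot: [0.745, 0.667, -0.0, -0.0]
force: [0.2, -0.6, 0.8]
width: 0.568
grip_force: 12.0
```

Request:
{"fn": "drive_tool", "kwargs": {"rows": [[[1, 0.02, 0], [0, 0, 0], 0.45], [[1, 0.02, 0], [0, 0, 0], 0.45], [[1, 0.02, 0], [0, 0, 0], 0.45], [[1, 0, 0], [0, 0, 0], 0.45], [[0.05, 0, 0], [0, 0, 0], 0.45], [[0, 0, 0], [0, 0, 0], 0.45], [[0, 0, 0], [0, 0, 0], 0.45]]}}

```text
time_s: 42.35
tcp_pos: [0.4833, 0.1519, 0.1184]
eef_rot: [0.745, 0.667, -0.0, -0.0]
force: [-0.3, -0.7, -0.5]
width: 0.56
grip_force: 12.0
```

```bash
python3 - <<'E'
from h import *
plan(cad(0,-.0002,.043),CA)
E
```

```text
turn [-0.    0.   -0.01] shift [0.06 0.   2.51] | now [0.4833 0.1519 0.1184]
```

Request:
{"fn": "drive_tool", "kwargs": {"rows": [[[0.04, 0, 0.5], [0, 0, 0], 0.45], [[0, 0, 0.5], [0, 0, 0], 0.45], [[0, 0, 0.5], [0, 0, 0], 0.45], [[0, 0, 0.4], [0, 0, 0], 0.45], [[0, 0, 0.3], [0, 0, 0], 0.45], [[0, 0, 0.2], [0, 0, 0], 0.45], [[0, 0, 0.11], [0, 0, 0], 0.45], [[0, 0, 0], [0, 0, 0], 0.45], [[0, 0, 0], [0, 0, 0], 0.45]]}}

```text
time_s: 43.48
tcp_pos: [0.4837, 0.1539, 0.0434]
eef_rot: [0.744, 0.668, 0.0, 0.0]
force: [-0.2, 0.0, -0.1]
width: 0.561
grip_force: 12.0
```

Request:
{"fn": "drive_tool", "kwargs": {"rows": [[[0, 0, 0], [0, 0, 0], 0.8], [[0, 0, 0], [0, 0, 0], 0.8], [[0, 0, 0], [0, 0, 0], 0.8], [[0, 0, -0.5], [0, 0, 0], 0.8], [[0, 0, -1], [0, 0, 0], 0.8], [[0, 0, -1], [0, 0, 0], 1], [[0, 0, -1], [0, 0, 0], 1], [[0, 0, -0.1], [0, 0, 0], 1], [[0, 0, 0], [0, 0, 0], 1], [[0, 0, 0], [0, 0, 0], 1]]}}

```text
time_s: 44.72
tcp_pos: [0.483, 0.1538, 0.1501]
eef_rot: [0.744, 0.668, -0.001, -0.001]
force: [-0.5, -0.6, -0.7]
width: 0.998
grip_force: 0.0
```

```bash
python3 - <<'E'
from h import *
top(); plan([.6579,-.0535,.15],82.1)
im,c,T=snap('wrist'); h=cv2.cvtColor(im,cv2.COLOR_BGR2HSV)
for b in blobs(cv2.morphologyEx(cv2.inRange(h,(5,90,30),(25,255,255)),cv2.MORPH_CLOSE,np.ones((5,5))),c,T,.046,2500): print(b,((b[1]/1e3-BAY)@CX).round(4),((b[1]/1e3-BAY)@CY).round(4))
E
```

```text
slab (array([369., 209.]), array([ 551.6, -324.3]), [51.3, 101.3], 95.1)
slab (array([244., 162.]), array([657.9, -53.5]), [51.1, 101.4], 82.0)
cork (array([141., 240.]), array([486.2, 169.1]), [51.3, 103.9], 83.7)
cork (array([305., 158.]), array([ 666.1, -188.9]), [49.0, 98.5], 100.4)
cork (array([130., 142.]), array([706.5, 205.7]), [51.6, 102.7], 38.1)
turn [-0.01  0.    0.21] shift [-6.05  6.72  0.01] | now [0.4831 0.1539 0.1502]
(array([372., 376.]), array([581.5, -58. ]), [26.2, 302.9], 175.7) 0.1202 -0.2001
(array([257., 183.]), array([484. , 154.3]), [50.0, 100.7], 83.5) 0.0004 0.0004
(array([487., 100.]), array([669.1, 203.3]), [45.7, 69.1], 38.1) 0.1791 0.0691
```

Cork 2 is placed within 0.5 mm. Next is slab 3 at (0.658, -0.0535).

Request:
{"fn": "drive_tool", "kwargs": {"rows": [[[0, 0, 0], [0, 0, 0.21], 1], [[-0.67, 0.75, 0], [0, 0, 0], 1], [[-0.67, 0.75, 0], [0, 0, 0], 1], [[-0.67, 0.75, 0], [0, 0, 0], 1], [[-0.67, 0.75, 0], [0, 0, 0], 1], [[-0.67, 0.75, 0], [0, 0, 0], 1], [[-0.67, 0.75, 0], [0, 0, 0], 1], [[-0.67, 0.75, 0], [0, 0, 0], 1], [[-0.67, 0.75, 0], [0, 0, 0], 1], [[-0.69, 0.72, 0], [0, 0, 0], 1], [[0, 0, 0], [0, 0, 0], 1], [[0, 0, 0], [0, 0, 0], 1]]}}

```text
time_s: 46.32
tcp_pos: [0.6578, -0.0528, 0.1508]
eef_rot: [0.754, 0.657, -0.0, -0.0]
force: [-0.0, 0.8, -0.1]
width: 1.0
grip_force: 0.0
```

```bash
python3 - <<'E'
from h import *
edges(.6579,-.0535,82.0,.012)
E
```

```text
len 99.1 wid 49.2 C [657.7 -54. ] slopes [('e1', 0.4, 25), ('e0', -0.0, 25), ('s1', -0.3, 25), ('s0', -0.3, 25)]
len 99.2 wid 49.2 C [657.6 -54. ] slopes [('e1', -0.2, 25), ('e0', -0.0, 25), ('s1', -0.4, 25), ('s0', -0.5, 25)]
ang 81.93
turn [-0.   -0.    0.03] shift [-0.04  0.    0.03] | now [ 0.6578 -0.0527  0.151 ]
```

Request:
{"fn": "drive_tool", "kwargs": {"rows": [[[-0.03, 0, 0.9], [0, 0, 0], 1], [[0, 0, 0.9], [0, 0, 0], 1], [[0, 0, 0.9], [0, 0, 0], 1], [[0, 0, 0.9], [0, 0, 0], 1], [[0, 0, 0.7], [0, 0, 0], 1], [[0, 0, 0.4], [0, 0, 0], 1], [[0, 0, 0.2], [0, 0, 0], 1], [[0, 0, 0.03], [0, 0, 0], 1], [[0, 0, 0], [0, 0, 0], 1], [[0, 0, 0], [0, 0, 0], 1]]}}

```text
time_s: 47.62
tcp_pos: [0.6584, -0.0545, 0.0038]
eef_rot: [0.754, 0.657, 0.0, 0.0]
force: [0.3, -0.1, 0.3]
width: 0.999
grip_force: 0.0
```

Request:
{"fn": "drive_tool", "kwargs": {"rows": [[[0, 0, 0], [0, 0, 0], 0.4], [[0, 0, 0], [0, 0, 0], 0.4], [[0, 0, 0], [0, 0, 0], 0.4], [[0, 0, 0], [0, 0, 0], 0.4], [[0, 0, 0], [0, 0, 0], 0.4]], "squeeze": 25}}

```text
time_s: 48.25
tcp_pos: [0.6582, -0.0544, 0.0032]
eef_rot: [0.754, 0.657, -0.0, -0.0]
force: [0.3, 0.0, -0.2]
width: 0.565
grip_force: 25.0
```

Request:
{"fn": "drive_tool", "kwargs": {"rows": [[[0, 0, -0.3], [0, 0, 0], 0.4], [[0, 0, -0.9], [0, 0, 0], 0.4], [[0, 0, -0.9], [0, 0, 0], 0.4], [[0, 0, -0.9], [0, 0, 0], 0.4], [[0, 0, -0.9], [0, 0, 0], 0.4], [[0, 0, 0], [0, 0, -0.21], 0.4], [[0, 0, 0], [0, 0, 0], 0.4]]}}

```text
time_s: 49.12
tcp_pos: [0.6576, -0.0543, 0.119]
eef_rot: [0.744, 0.668, -0.001, -0.001]
force: [-0.9, 0.6, -2.4]
width: 0.568
grip_force: 25.0
```

```bash
python3 - <<'E'
from h import *
plan(cad(0,0,.13),CA)
E
```

```text
turn [-0.01 -0.    0.  ] shift [ 6.27 -6.52 -0.37] | now [ 0.6576 -0.0543  0.119 ]
```

Request:
{"fn": "drive_tool", "kwargs": {"rows": [[[0.7, -0.72, 0], [0, 0, 0], 0.4], [[0.7, -0.72, 0], [0, 0, 0], 0.4], [[0.7, -0.72, 0], [0, 0, 0], 0.4], [[0.7, -0.72, 0], [0, 0, 0], 0.4], [[0.7, -0.73, 0], [0, 0, 0], 0.4], [[0.7, -0.73, 0], [0, 0, 0], 0.4], [[0.7, -0.73, 0], [0, 0, 0], 0.4], [[0.7, -0.73, 0], [0, 0, 0], 0.4], [[0.66, -0.72, 0], [0, 0, 0], 0.4], [[0, 0, 0], [0, 0, 0], 0.4], [[0, 0, 0], [0, 0, 0], 0.4]]}}

```text
time_s: 50.5
tcp_pos: [0.4842, 0.153, 0.1197]
eef_rot: [0.744, 0.668, -0.0, -0.0]
force: [-0.6, -0.4, -1.1]
width: 0.563
grip_force: 25.0
```

```bash
python3 - <<'E'
from h import *
plan(cad(0,-.0004,.0497),CA)
E
```

```text
turn [-0.01  0.   -0.  ] shift [ 0.01 -0.02  2.33] | now [0.4842 0.153  0.1197]
```

Request:
{"fn": "drive_tool", "kwargs": {"rows": [[[0, -0.01, 0.5], [0, 0, 0], 0.4], [[0, 0, 0.5], [0, 0, 0], 0.4], [[0, 0, 0.5], [0, 0, 0], 0.4], [[0, 0, 0.4], [0, 0, 0], 0.4], [[0, 0, 0.25], [0, 0, 0], 0.4], [[0, 0, 0.12], [0, 0, 0], 0.4], [[0, 0, 0.06], [0, 0, 0], 0.4], [[0, 0, 0], [0, 0, 0], 0.4], [[0, 0, 0], [0, 0, 0], 0.4]]}}

```text
time_s: 51.62
tcp_pos: [0.4838, 0.1535, 0.0506]
eef_rot: [0.744, 0.668, 0.0, 0.0]
force: [-0.7, -0.6, -1.7]
width: 0.558
grip_force: 25.0
```

Request:
{"fn": "drive_tool", "kwargs": {"rows": [[[0, 0, 0], [0, 0, 0], 0.8], [[0, 0, 0], [0, 0, 0], 0.8], [[0, 0, 0], [0, 0, 0], 0.8], [[0, 0, -0.5], [0, 0, 0], 0.8], [[0, 0, -1], [0, 0, 0], 0.8], [[0, 0, -1], [0, 0, 0], 1], [[0, 0, -0.9], [0, 0, 0], 1], [[0, 0, 0], [0, 0, 0], 1], [[0, 0, 0], [0, 0, 0], 1]]}}

```text
time_s: 52.75
tcp_pos: [0.4833, 0.1534, 0.1518]
eef_rot: [0.744, 0.668, -0.0, -0.0]
force: [-0.2, -0.6, -0.5]
width: 0.996
grip_force: 0.0
```

```bash
python3 - <<'E'
from h import *
top(); edges(*BAY,CA,.058); plan([.6661,-.1889,.15],100.4)
E
```

```text
slab (array([369., 209.]), array([ 551.6, -324.3]), [51.3, 101.2], 95.1)
cork (array([305., 158.]), array([ 666.1, -188.9]), [49.0, 98.5], 100.3)
cork (array([130., 142.]), array([706.7, 205.5]), [52.0, 102.7], 38.0)
len 99.5 wid 48.5 C [483.9 154.1] slopes [('e1', -0.0, 25), ('e0', -0.2, 25), ('s1', -1.0, 21), ('s0', -1.3, 24)]
len 99.2 wid 48.3 C [483.8 154.1] slopes [('e1', -0.0, 25), ('e0', -0.3, 25), ('s1', -0.6, 23), ('s0', -1.1, 24)]
ang 83.36
turn [-0.01  0.    0.05] shift [0.03 0.02 0.05] | now [0.4832 0.1534 0.1514]
turn [-0.01  0.   -2.08] shift [-12.32   3.94   0.05] | now [0.4832 0.1534 0.1514]
```

Request:
{"fn": "drive_tool", "kwargs": {"rows": [[[0, 0, 0], [0, 0, -0.7], 1], [[0, 0, 0], [0, 0, -0.7], 1], [[0, 0, 0], [0, 0, -0.68], 1], [[-0.95, 0.3, 0], [0, 0, 0], 1], [[-0.95, 0.3, 0], [0, 0, 0], 1], [[-0.95, 0.3, 0], [0, 0, 0], 1], [[-0.95, 0.3, 0], [0, 0, 0], 1], [[-0.95, 0.3, 0], [0, 0, 0], 1], [[-0.95, 0.3, 0], [0, 0, 0], 1], [[-0.95, 0.3, 0], [0, 0, 0], 1], [[-0.95, 0.3, 0], [0, 0, 0], 1], [[-0.95, 0.3, 0], [0, 0, 0], 1]]}}

```text
time_s: 54.35
tcp_pos: [0.6099, -0.085, 0.1512]
eef_rot: [0.64, 0.768, -0.0, -0.001]
force: [0.2, -0.1, -0.2]
width: 1.003
grip_force: 0.0
```

Request:
{"fn": "drive_tool", "kwargs": {"rows": [[[-0.95, 0.3, 0], [0, 0, 0], 1], [[-0.95, 0.3, 0], [0, 0, 0], 1], [[-0.95, 0.3, 0], [0, 0, 0], 1], [[-0.92, 0.34, 0], [0, 0, 0], 1], [[0, 0, 0], [0, 0, 0], 1], [[0, 0, 0], [0, 0, 0], 1], [[0, 0, 0], [0, 0, 0], 1]]}}

```text
time_s: 55.22
tcp_pos: [0.6667, -0.1876, 0.1523]
eef_rot: [0.64, 0.769, -0.0, -0.0]
force: [1.1, -0.3, 0.4]
width: 1.0
grip_force: 0.0
```

```bash
python3 - <<'E'
from h import *
near('cork')
E
```

```text
(array([256., 172.]), array([ 666.6, -189.4]), [50.1, 99.4], 100.4)
grey [ 16 142 165]
turn [-0.   -0.    0.01] shift [-0.05 -0.01  0.08] | now [ 0.6667 -0.1878  0.1525]
```

Request:
{"fn": "drive_tool", "kwargs": {"rows": [[[-0.04, -0.01, 0.9], [0, 0, 0], 1], [[0, 0, 0.9], [0, 0, 0], 1], [[0, 0, 0.9], [0, 0, 0], 1], [[0, 0, 0.9], [0, 0, 0], 1], [[0, 0, 0.7], [0, 0, 0], 1], [[0, 0, 0.4], [0, 0, 0], 1], [[0, 0, 0.23], [0, 0, 0], 1], [[0, 0, 0.1], [0, 0, 0], 1], [[0, 0, 0], [0, 0, 0], 1], [[0, 0, 0], [0, 0, 0], 1]]}}

```text
time_s: 56.52
tcp_pos: [0.6671, -0.19, 0.002]
eef_rot: [0.64, 0.768, 0.0, 0.0]
force: [-0.0, -0.4, -0.3]
width: 1.001
grip_force: 0.0
```

Request:
{"fn": "drive_tool", "kwargs": {"rows": [[[0, 0, 0], [0, 0, 0], 0.45], [[0, 0, 0], [0, 0, 0], 0.45], [[0, 0, 0], [0, 0, 0], 0.45], [[0, 0, 0], [0, 0, 0], 0.45], [[0, 0, 0], [0, 0, 0], 0.45]], "squeeze": 12}}

```text
time_s: 57.15
tcp_pos: [0.6668, -0.1899, 0.0015]
eef_rot: [0.64, 0.768, -0.0, 0.0]
force: [-0.4, 0.2, 0.6]
width: 0.561
grip_force: 12.0
```

Request:
{"fn": "drive_tool", "kwargs": {"rows": [[[0, 0, -0.3], [0, 0, 0], 0.45], [[0, 0, -0.9], [0, 0, 0], 0.45], [[0, 0, -0.9], [0, 0, 0], 0.45], [[0, 0, -0.9], [0, 0, 0], 0.45], [[0, 0, -0.9], [0, 0, 0], 0.45], [[0, 0, 0], [0, 0, 0.7], 0.45], [[0, 0, 0], [0, 0, 0.7], 0.45], [[0, 0, 0], [0, 0, 0.68], 0.45], [[0, 0, 0], [0, 0, 0], 0.45]]}}

```text
time_s: 58.28
tcp_pos: [0.6669, -0.1899, 0.119]
eef_rot: [0.744, 0.668, 0.0, 0.0]
force: [0.2, 0.6, -0.2]
width: 0.565
grip_force: 12.0
```

```bash
python3 - <<'E'
from h import *
plan(cad(0,0,.12),CA)
E
```

```text
turn [0.   0.   0.01] shift [10.73 -7.31 -0.03] | now [ 0.6669 -0.1899  0.119 ]
```

Request:
{"fn": "drive_tool", "kwargs": {"rows": [[[0.9, -0.61, 0], [0, 0, 0], 0.45], [[0.9, -0.61, 0], [0, 0, 0], 0.45], [[0.9, -0.61, 0], [0, 0, 0], 0.45], [[0.9, -0.61, 0], [0, 0, 0], 0.45], [[0.9, -0.61, 0], [0, 0, 0], 0.45], [[0.9, -0.61, 0], [0, 0, 0], 0.45], [[0.9, -0.61, 0], [0, 0, 0], 0.45], [[0.9, -0.61, 0], [0, 0, 0], 0.45], [[0.9, -0.61, 0], [0, 0, 0], 0.45], [[0.9, -0.61, 0], [0, 0, 0], 0.45], [[0.9, -0.61, 0], [0, 0, 0], 0.45], [[0.82, -0.61, 0], [0, 0, 0], 0.45]]}}

```text
time_s: 59.78
tcp_pos: [0.4828, 0.1545, 0.1189]
eef_rot: [0.744, 0.669, 0.0, 0.0]
force: [0.5, -0.0, -0.3]
width: 0.562
grip_force: 12.0
```

Request:
{"fn": "drive_tool", "kwargs": {"rows": [[[0, 0, 0], [0, 0, 0], 0.45], [[0, 0, 0], [0, 0, 0], 0.45]]}}

```text
time_s: 60.02
tcp_pos: [0.4838, 0.153, 0.1187]
eef_rot: [0.744, 0.668, 0.0, 0.0]
force: [-0.6, -0.4, -0.9]
width: 0.564
grip_force: 12.0
```

```bash
python3 - <<'E'
from h import *
plan(cad(0,-.0005,.060),CA)
E
```

```text
turn [0.01 0.   0.01] shift [ 0.01 -0.01  1.96] | now [0.4838 0.153  0.1187]
```

Request:
{"fn": "drive_tool", "kwargs": {"rows": [[[0, 0, 0.5], [0, 0, 0], 0.45], [[0, 0, 0.5], [0, 0, 0], 0.45], [[0, 0, 0.4], [0, 0, 0], 0.45], [[0, 0, 0.3], [0, 0, 0], 0.45], [[0, 0, 0.2], [0, 0, 0], 0.45], [[0, 0, 0.06], [0, 0, 0], 0.45], [[0, 0, 0], [0, 0, 0], 0.45], [[0, 0, 0], [0, 0, 0], 0.45]]}}

```text
time_s: 61.02
tcp_pos: [0.4835, 0.1536, 0.0599]
eef_rot: [0.744, 0.668, 0.0, 0.0]
force: [-0.8, -0.4, -0.5]
width: 0.566
grip_force: 12.0
```

Request:
{"fn": "drive_tool", "kwargs": {"rows": [[[0, 0, 0], [0, 0, 0], 0.8], [[0, 0, 0], [0, 0, 0], 0.8], [[0, 0, 0], [0, 0, 0], 0.8], [[0, 0, -0.5], [0, 0, 0], 0.8], [[0, 0, -1], [0, 0, 0], 0.8], [[0, 0, -1], [0, 0, 0], 1], [[0, 0, -0.5], [0, 0, 0], 1], [[0, 0, 0], [0, 0, 0], 1], [[0, 0, 0], [0, 0, 0], 1]]}}

```text
time_s: 62.15
tcp_pos: [0.4828, 0.1535, 0.1487]
eef_rot: [0.744, 0.668, -0.001, -0.001]
force: [-0.6, -0.2, 0.0]
width: 0.996
grip_force: 0.0
```

```bash
python3 - <<'E'
from h import *
top(); plan([.5516,-.3243,.15],95.1)
im,c,T=snap('wrist'); h=cv2.cvtColor(im,cv2.COLOR_BGR2HSV)
for b in blobs(cv2.morphologyEx(cv2.inRange(h,(5,90,30),(25,255,255)),cv2.MORPH_CLOSE,np.ones((5,5))),c,T,.063,2500): print(b,((b[1]/1e3-BAY)@CX).round(4),((b[1]/1e3-BAY)@CY).round(4))
E
```

```text
slab (array([369., 209.]), array([ 551.6, -324.4]), [51.5, 101.4], 95.4)
cork (array([141., 240.]), array([485.9, 169.1]), [52.0, 102.6], 83.0)
cork (array([130., 142.]), array([706.6, 205.5]), [52.0, 102.7], 38.1)
turn [-0.01  0.   -1.41] shift [-16.07   0.87  -0.05] | now [0.4828 0.1535 0.1486]
(array([372., 376.]), array([574.5, -37.2]), [24.7, 280.4], 176.0) 0.111 -0.1802
(array([258., 189.]), array([483.7, 155.2]), [50.2, 101.5], 83.5) -0.0 0.0013
(array([487., 101.]), array([656.2, 204.9]), [42.5, 62.6], 38.0) 0.1661 0.0693
```

Request:
{"fn": "drive_tool", "kwargs": {"rows": [[[0, 0, 0], [0, 0, -0.71], 1], [[0, 0, 0], [0, 0, -0.71], 1], [[-1, 0.05, 0], [0, 0, 0], 1], [[-1, 0.05, 0], [0, 0, 0], 1], [[-1, 0.05, 0], [0, 0, 0], 1], [[-1, 0.05, 0], [0, 0, 0], 1], [[-1, 0.05, 0], [0, 0, 0], 1], [[-1, 0.05, 0], [0, 0, 0], 1], [[-1, 0.05, 0], [0, 0, 0], 1], [[-1, 0.05, 0], [0, 0, 0], 1], [[-1, 0.06, 0], [0, 0, 0], 1], [[-1, 0.06, 0], [0, 0, 0], 1]]}}

```text
time_s: 63.75
tcp_pos: [0.5256, -0.1447, 0.1488]
eef_rot: [0.675, 0.738, -0.0, -0.001]
force: [0.2, -0.4, 1.1]
width: 1.001
grip_force: 0.0
```

Request:
{"fn": "drive_tool", "kwargs": {"rows": [[[-1, 0.06, 0], [0, 0, 0], 1], [[-1, 0.06, 0], [0, 0, 0], 1], [[-1, 0.06, 0], [0, 0, 0], 1], [[-1, 0.06, 0], [0, 0, 0], 1], [[-1, 0.06, 0], [0, 0, 0], 1], [[-1, 0.06, 0], [0, 0, 0], 1], [[0, 0, 0], [0, 0, 0], 1], [[0, 0, 0], [0, 0, 0], 1], [[0, 0, 0], [0, 0, 0], 1]]}}

```text
time_s: 64.88
tcp_pos: [0.5527, -0.3211, 0.1496]
eef_rot: [0.674, 0.739, 0.0, -0.0]
force: [-0.2, 1.1, 0.0]
width: 0.998
grip_force: 0.0
```

```bash
python3 - <<'E'
from h import *
edges(.5516,-.3244,95.3,.012)
E
```

```text
len 99.2 wid 49.3 C [ 551.5 -325.2] slopes [('e1', -0.0, 25), ('e0', -0.0, 25), ('s1', -0.3, 25), ('s0', 0.1, 25)]
len 99.2 wid 49.3 C [ 551.5 -325.2] slopes [('e1', -0.0, 25), ('e0', 0.1, 25), ('s1', -0.1, 25), ('s0', -0.2, 25)]
ang 95.43
turn [-0.   -0.   -0.03] shift [-0.13 -0.05 -0.01] | now [ 0.5528 -0.3212  0.1497]
```

View pics/near.png

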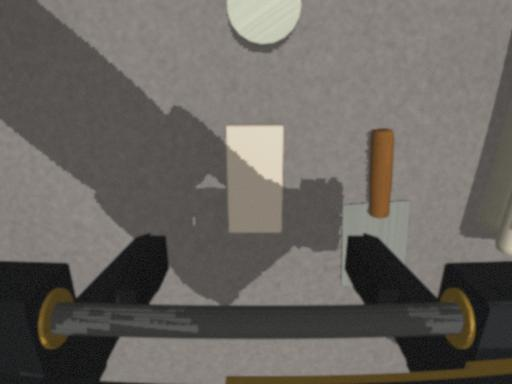

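The fourth white rectangle at (255,179) looks the same as the others and measures 50×100 mm, so it is a slab. The spatula blade's near edge is at column 343, 78 mm off, so I'll descend with a narrower opening.

Request:
{"fn": "drive_tool", "kwargs": {"rows": [[[-0.12, -0.05, 0.9], [0, 0, 0], 0.8], [[0, 0, 0.9], [0, 0, 0], 0.8], [[0, 0, 0.9], [0, 0, 0], 0.8], [[0, 0, 0.9], [0, 0, 0], 0.8], [[0, 0, 0.7], [0, 0, 0], 0.8], [[0, 0, 0.4], [0, 0, 0], 0.8], [[0, 0, 0.19], [0, 0, 0], 0.8], [[0, 0, 0], [0, 0, 0], 0.8], [[0, 0, 0], [0, 0, 0], 0.8]]}}

```text
time_s: 66.05
tcp_pos: [0.5519, -0.3261, 0.0037]
eef_rot: [0.675, 0.738, 0.0, 0.001]
force: [0.1, 0.1, -0.1]
width: 0.798
grip_force: 0.0
```

Request:
{"fn": "drive_tool", "kwargs": {"rows": [[[0, 0, 0], [0, 0, 0], 0.4], [[0, 0, 0], [0, 0, 0], 0.4], [[0, 0, 0], [0, 0, 0], 0.4], [[0, 0, 0], [0, 0, 0], 0.4], [[0, 0, 0], [0, 0, 0], 0.4]], "squeeze": 25}}

```text
time_s: 66.68
tcp_pos: [0.5516, -0.3259, 0.0031]
eef_rot: [0.675, 0.738, 0.0, 0.0]
force: [0.2, -0.2, 2.5]
width: 0.563
grip_force: 25.0
```

Request:
{"fn": "drive_tool", "kwargs": {"rows": [[[0, 0, -0.3], [0, 0, 0], 0.4], [[0, 0, -0.9], [0, 0, 0], 0.4], [[0, 0, -0.9], [0, 0, 0], 0.4], [[0, 0, -0.9], [0, 0, 0], 0.4], [[0, 0, -0.9], [0, 0, 0], 0.4], [[0, 0, -0.3], [0, 0, 0.72], 0.4], [[0, 0, 0], [0, 0, 0.72], 0.4], [[0, 0, 0], [0, 0, 0], 0.4]]}}

```text
time_s: 67.68
tcp_pos: [0.5514, -0.3257, 0.1291]
eef_rot: [0.745, 0.667, -0.0, -0.0]
force: [-0.1, -0.9, -1.4]
width: 0.565
grip_force: 25.0
```

```bash
python3 - <<'E'
from h import *
plan(cad(0,0,.13),CA)
E
```

```text
turn [-0.   -0.   -0.01] shift [15.65 -3.97 -0.03] | now [ 0.5514 -0.3257  0.1291]
```

Request:
{"fn": "drive_tool", "kwargs": {"rows": [[[0.98, -0.25, 0], [0, 0, 0], 0.4], [[0.98, -0.25, 0], [0, 0, 0], 0.4], [[0.98, -0.25, 0], [0, 0, 0], 0.4], [[0.98, -0.25, 0], [0, 0, 0], 0.4], [[0.98, -0.25, 0], [0, 0, 0], 0.4], [[0.98, -0.25, 0], [0, 0, 0], 0.4], [[0.98, -0.25, 0], [0, 0, 0], 0.4], [[0.98, -0.25, 0], [0, 0, 0], 0.4], [[0.98, -0.25, 0], [0, 0, 0], 0.4], [[0.98, -0.25, 0], [0, 0, 0], 0.4], [[0.98, -0.25, 0], [0, 0, 0], 0.4], [[0.98, -0.25, 0], [0, 0, 0], 0.4]]}}

```text
time_s: 69.18
tcp_pos: [0.5009, 0.0358, 0.129]
eef_rot: [0.744, 0.668, -0.0, -0.0]
force: [-0.2, -0.1, -0.8]
width: 0.562
grip_force: 25.0
```

Request:
{"fn": "drive_tool", "kwargs": {"rows": [[[0.98, -0.25, 0], [0, 0, 0], 0.4], [[0.98, -0.25, 0], [0, 0, 0], 0.4], [[0.98, -0.25, 0], [0, 0, 0], 0.4], [[0.93, -0.22, 0], [0, 0, 0], 0.4], [[0, 0, 0], [0, 0, 0], 0.4], [[0, 0, 0], [0, 0, 0], 0.4], [[0, 0, 0], [0, 0, 0], 0.4]]}}

```text
time_s: 70.05
tcp_pos: [0.4853, 0.1526, 0.1289]
eef_rot: [0.745, 0.667, -0.0, 0.0]
force: [-0.9, 0.0, -1.5]
width: 0.563
grip_force: 25.0
```

```bash
python3 - <<'E'
from h import *
plan(cad(0,-.0007,.067),CA)
E
```

```text
turn [-0.    0.   -0.02] shift [ 0.01 -0.06  2.06] | now [0.4853 0.1526 0.1289]
```

Request:
{"fn": "drive_tool", "kwargs": {"rows": [[[0, -0.06, 0.5], [0, 0, 0], 0.4], [[0, 0, 0.5], [0, 0, 0], 0.4], [[0, 0, 0.4], [0, 0, 0], 0.4], [[0, 0, 0.35], [0, 0, 0], 0.4], [[0, 0, 0.2], [0, 0, 0], 0.4], [[0, 0, 0.11], [0, 0, 0], 0.4], [[0, 0, 0], [0, 0, 0], 0.4], [[0, 0, 0], [0, 0, 0], 0.4]]}}

```text
time_s: 71.05
tcp_pos: [0.4835, 0.1536, 0.0674]
eef_rot: [0.745, 0.667, 0.0, 0.0]
force: [0.1, -0.3, -1.3]
width: 0.565
grip_force: 25.0
```

Request:
{"fn": "drive_tool", "kwargs": {"rows": [[[0, 0, 0], [0, 0, 0], 0.8], [[0, 0, 0], [0, 0, 0], 0.8], [[0, 0, 0], [0, 0, 0], 0.8], [[0, 0, -0.5], [0, 0, 0], 0.8], [[0, 0, -1], [0, 0, 0], 1], [[0, 0, -1], [0, 0, 0], 1], [[0, 0, -1], [0, 0, 0], 1], [[0, 0, 0], [0, 0, 0], 1], [[0, 0, 0], [0, 0, 0], 1]]}}

```text
time_s: 72.18
tcp_pos: [0.483, 0.1536, 0.1717]
eef_rot: [0.745, 0.667, -0.0, -0.0]
force: [0.5, -0.4, -0.2]
width: 0.997
grip_force: 0.0
```

```bash
python3 - <<'E'
from h import *
edges(*BAY,CA,.075); plan(cad(0,.18,.17),CA)
E
```

```text
len 107.8 wid 48.2 C [483.2 150. ] slopes [('e1', -0.1, 25), ('e0', 0.5, 25), ('s1', -1.4, 22), ('s0', -1.4, 25)]
len 108.0 wid 48.1 C [483.2 150.1] slopes [('e1', -0.0, 25), ('e0', 0.0, 25), ('s1', -1.5, 23), ('s0', -1.3, 25)]
ang 83.9
turn [-0.01  0.   -0.03] shift [-0.11  0.02  0.71] | now [0.4829 0.1536 0.1714]
turn [-0.01  0.   -0.02] shift [6.01 0.02 0.05] | now [0.4829 0.1536 0.1714]
```

View pics/near.png

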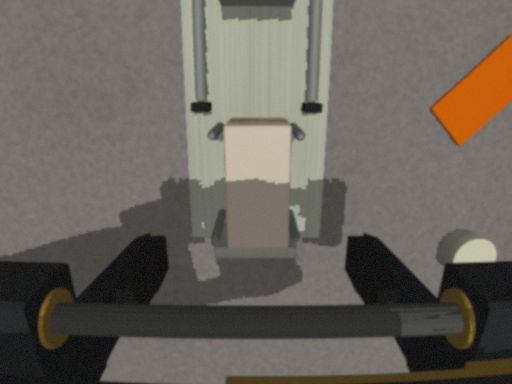

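The stack stands squarely between the posts (top slab at columns 226–291, rows 124–248), with its gate end at +50 mm as it should be. Now the gate.

Request:
{"fn": "drive_tool", "kwargs": {"rows": [[[0.85, 0, 0], [0, 0, 0], 1], [[0.85, 0, 0], [0, 0, 0], 1], [[0.85, 0, 0], [0, 0, 0], 1], [[0.85, 0, 0], [0, 0, 0], 1], [[0.85, 0, 0], [0, 0, 0], 1], [[0.85, 0, 0], [0, 0, 0], 1], [[0.9, 0, 0], [0, 0, 0], 1], [[0, 0, 0], [0, 0, 0], 1], [[0, 0, 0], [0, 0, 0], 1]]}}

```text
time_s: 73.35
tcp_pos: [0.503, 0.3318, 0.1714]
eef_rot: [0.745, 0.667, -0.001, -0.0]
force: [-0.6, 0.1, 0.3]
width: 1.002
grip_force: 0.0
```

```bash
python3 - <<'E'
from h import *
plan(cad(0,.18,.06),CA)
im,c,T=snap('wrist'); h=cv2.cvtColor(im,cv2.COLOR_BGR2HSV); m=cv2.inRange(h,(0,0,0),(180,255,45)); m[225:]=0; m[:,:200]=0; m[:,310:]=0
for b in blobs(m,c,T,.097,150): q=b[1]/1e3-BAY; print(b,(q@CX).round(4),(q@CY).round(4))
E
```

```text
turn [-0.01  0.01 -0.02] shift [ 0.04 -0.    3.71] | now [0.503  0.3318 0.1714]
(array([257., 190.]), array([504. , 340.3]), [21.8, 29.2], 83.7) 0.0002 0.1875
```

Request:
{"fn": "drive_tool", "kwargs": {"rows": [[[0, 0, 0.9], [0, 0, 0], 1], [[0, 0, 0.9], [0, 0, 0], 1], [[0, 0, 0.9], [0, 0, 0], 1], [[0, 0, 0.7], [0, 0, 0], 1], [[0, 0, 0.3], [0, 0, 0], 1], [[0, 0, 0], [0, 0, 0], 1], [[0, 0, 0], [0, 0, 0], 1]]}}

```text
time_s: 74.28
tcp_pos: [0.5037, 0.3325, 0.0621]
eef_rot: [0.745, 0.667, 0.001, 0.0]
force: [-0.6, 0.8, 0.0]
width: 1.003
grip_force: 0.0
```

Request:
{"fn": "drive_tool", "kwargs": {"rows": [[[0, 0, 0], [0, 0, 0], 0.1], [[0, 0, 0], [0, 0, 0], 0.1], [[0, 0, 0], [0, 0, 0], 0.1], [[0, 0, 0], [0, 0, 0], 0.1], [[0, 0, 0], [0, 0, 0], 0.1], [[0, 0, 0], [0, 0, 0], 0.1], [[0, 0, 0], [0, 0, 0], 0.1], [[0, 0, 0], [0, 0, 0], 0.1]], "squeeze": 20}}

```text
time_s: 75.28
tcp_pos: [0.5033, 0.3325, 0.0611]
eef_rot: [0.745, 0.667, 0.0, 0.0]
force: [0.9, -0.8, 0.2]
width: 0.275
grip_force: 20.0
```

Request:
{"fn": "drive_tool", "kwargs": {"rows": [[[-0.4, 0, 0], [0, 0, 0], 0.1], [[-0.4, 0, 0], [0, 0, 0], 0.1], [[-0.4, 0, 0], [0, 0, 0], 0.1], [[-0.4, 0, 0], [0, 0, 0], 0.1], [[-0.4, 0, 0], [0, 0, 0], 0.1], [[-0.4, 0, 0], [0, 0, 0], 0.1], [[-0.2, 0, 0], [0, 0, 0], 0.1], [[-0.1, 0, 0], [0, 0, 0], 0.1], [[-0.1, 0, 0], [0, 0, 0], 0.1], [[-0.1, 0, 0], [0, 0, 0], 0.1], [[-0.06, 0, 0], [0, 0, 0], 0.1], [[0, 0, 0], [0, 0, 0], 0.1]]}}

```text
time_s: 76.78
tcp_pos: [0.493, 0.2441, 0.0611]
eef_rot: [0.745, 0.667, -0.001, -0.0]
force: [-5.7, 1.2, 1.6]
width: 0.27
grip_force: 20.0
```

Request:
{"fn": "drive_tool", "kwargs": {"rows": [[[-0.03, 0, 0], [0, 0, 0], 0.1], [[-0.03, 0, 0], [0, 0, 0], 0.1], [[-0.04, 0, 0], [0, 0, 0], 0.1], [[0, 0, 0], [0, 0, 0], 0.1], [[0, 0, 0], [0, 0, 0], 0.1]]}}

```text
time_s: 77.4
tcp_pos: [0.4929, 0.243, 0.0611]
eef_rot: [0.745, 0.667, 0.001, -0.001]
force: [-3.4, 13.3, -0.4]
width: 0.274
grip_force: 20.0
```

Request:
{"fn": "drive_tool", "kwargs": {"rows": [[[0, 0, 0], [0, 0, 0], 1], [[0, 0, 0], [0, 0, 0], 1], [[0, 0, 0], [0, 0, 0], 1], [[0, 0, 0], [0, 0, 0], 1], [[0, 0, 0], [0, 0, 0], 1], [[0, 0, 0], [0, 0, 0], 1], [[0, 0, -0.6], [0, 0, 0], 1], [[0, 0, -1], [0, 0, 0], 1], [[0, 0, -1], [0, 0, 0], 1], [[0, 0, -1], [0, 0, 0], 1], [[0, 0, -1], [0, 0, 0], 1], [[0, 0, -1], [0, 0, 0], 1]]}}

```text
time_s: 78.9
tcp_pos: [0.493, 0.2412, 0.2302]
eef_rot: [0.745, 0.667, 0.0, 0.0]
force: [0.5, 0.2, -0.4]
width: 1.0
grip_force: 0.0
```

Request:
{"fn": "drive_tool", "kwargs": {"rows": [[[0, -1, 0], [0, 0, 0], 1], [[0, -1, 0], [0, 0, 0], 1], [[0, -1, 0], [0, 0, 0], 1], [[0, 0, 0], [0, 0, 0], 1], [[0, 0, 0], [0, 0, 0], 1]]}}

```text
time_s: 79.53
tcp_pos: [0.4043, 0.2512, 0.2292]
eef_rot: [0.745, 0.667, 0.0, 0.0]
force: [0.1, -0.1, 0.2]
width: 1.002
grip_force: 0.0
```

```bash
python3 - <<'E'
from h import *
im,c,T=snap('wrist'); im2=bot.capture('side'); t=bot.capture('top')
a=cv2.resize(im[60:300,200:480],(466,400),interpolation=cv2.INTER_CUBIC)
b=cv2.resize(im2[130:220,160:260],None,fx=3.3,fy=3.3,interpolation=cv2.INTER_CUBIC)[:297]
b=cv2.copyMakeBorder(b,0,400-b.shape[0],0,0,cv2.BORDER_CONSTANT)
cv2.imwrite('pics/fin.png',np.hstack([a,b])); cv2.imwrite('pics/fintop.png',t)
E
```

```text
(no output)
```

View pics/fin.png

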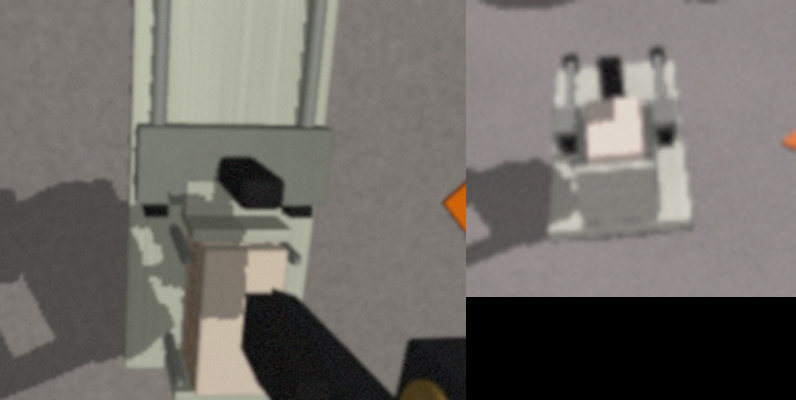

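View pics/fintop.png

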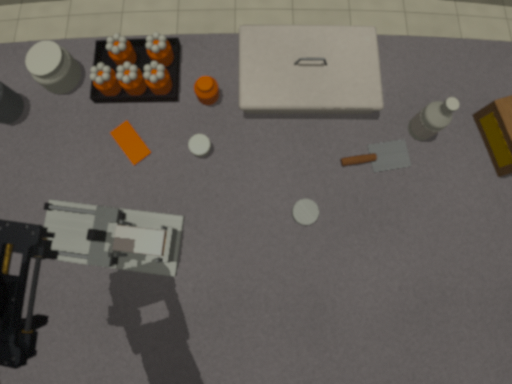

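The carriage rests against the black rail-end stops, crop (155,210) and (297,210). The stack is square behind the gate, and the bystanders are where they were. I'm handing the job in.

```bash
python3 -c "
from workcell import bot
print(bot.close_job())"
```

```text
the job is handed in; nothing more can be done
None
```

I opened the gate to the outer stop, stacked all four slabs squarely in the bay with one cork sheet between each pair, and shut the gate against its stop. I handed the job in at about 80 s and got no verdict back.

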